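# Restock the sweet-jar stand and send the empties back

## Robot

A 6-joint arm with a two-finger parallel gripper is mounted at the origin on the work surface. World frame = base frame: x ahead of the robot, y to its left, z up, the work surface at z = 0. Lengths are in m, angles in rad, forces in N, time in s.
With the tool pointing down it reaches from about 0.325 to 0.775 m from the base axis. Payload 5.5 kg.
Tool frame: the origin (TCP) lies between the finger pads; the fingertips stand 17 mm ahead of it and the grasp point (between the pads) lies 2 mm behind it; z points along the fingers, y is the line along which they close (so a half turn about z gives the same grasp; the last joint's range is limited). The gripper opens to 85 mm and grips with 20 to 120 N. Pads are 22 mm wide; open, the fingers measure 114 mm over their backs; the gripper's body (76 mm by 85 mm) begins 54 mm behind the grasp point. The pads swing forward as they close: fully open they stand 13 mm farther back than shut.
Start: joints at [-1.184, 0.091, 1.231, -0, 1.82, -0.057], TCP at [0.258, -0.542, 0.248] pointing down, gripper open.
Joint ranges: [-2.87, 2.87], [-0.86, 2.18], [0.17, 2.46], [-1.51, 4.65], [0.06, 2.69], [-2.65, 2.65]. Speed limits (rad/s): [2.57, 2.57, 3.01, 3.14, 3.14, 3.14].

## Interface

Orientations are given as a 3x3 rotation matrix whose columns are the frame's x, y, z axes.
In Python, from station import manip, camera, order, spotter gives the robot as it stands.
- The arm moves only by the shell command python3 -m jog 'ROWS' [OPENING] [FORCE]. ROWS is a JSON object of lists of equal length, an entry for each row: "travel": the shift along the tool's x, y, z in cm, a list of three; "dr": the turn, a rotation vector about the tool's x, y, z in rad, a list of three. In form: {"travel": [[tx, ty, tz], ...], "dr": [[wx, wy, wz], ...]}. A call has 1 to 5 rows; each row is the pose to reach, as a shift and turn from the pose commanded when the call began, along the tool's axes at that moment; what a row does not reach only later rows make up. A row lasts 1/12 s, in which the tool goes at most 41.7 mm and 7.16 degrees, less where a joint would pass 70% of its speed; a pose out of reach is approached as far as the arm can. A call with a gripper value outside its range is refused whole. OPENING is the closure, from 0 (fully open) to 1 (shut), set as the call begins (- or left out, the last holds). The fingers move at their own pace and stop on an object; FORCE is the grip in N (left out, the last holds). Time passes only in rows, so rows that repeat a pose let the fingers close. It gives the time, the measured TCP pose, the force, the opening and the grip force at its end, in the units of the state.
- manip.sense(): the state, without advancing time (a new reading comes with each control period).
- camera(name): name is "scene" or "top" or "wrist"; returns a dict with "img" (480x640x3 uint8, red, green, blue), "range_z" (480x640 float32, m along the optical axis (not along the pixel's ray), 0 where there is no reading), "mtx" (3x3 intrinsics, pixels), "view" (4x4, takes a point from world to camera coordinates). Camera axes: x right, y up, looking along -z (the intrinsics and any distortion apply to the point x, -y, -z); pixel columns grow to the right and rows downward; lengths in m; the calibration is good to about 2 mm. A picture is of the moment at which its call begins.
- order.hand_in(): hands the job in; it is judged then, once.
Trained networks look in the newest picture that a camera, given by its name, has taken for a name from the list of things; names that differ only in an ending like _2 or _b are one class to them, and where a whole thing is asked for, a point or a joint stands for the part that bears it (a point fixed in the world has none). Each returns a list of dicts, best first, with "conf" (0 to 1); they miss things now and then, are a little off and sometimes report something else, mostly with a low value. They report only what shows in the picture. A call takes as long as a camera call. They do not tell look-alikes from the thing itself.
- spotter.trace(camera, query): "mask" (480x640 bool, what is visible of it) and "position" ([row, column] in pixels, amid what is visible of it).
The state is a dict: "t": time; "q": joint angles; "dq": joint speeds; "tau": joint torques, N m; "tool_pos": TCP position; "eef_rot": TCP orientation; "ft_force": force on the tool from outside, world axes, zero at the start; "wrist_torque": the same for the moment, N m; "width": finger opening in m; "grip_force": force on a finger pad.
Only numpy, scipy, OpenCV 4.12 (cv2) and the standard library are available. Lean on these libraries where they do the work, as an engineer would, in place of code of your own. Each camera call takes 0.05 s, during which the arm holds its last target. There are 200 camera calls.

## Task

Slide the delivery carrier's lock fully open and move the jars it brought to the wooden stand, each standing upright in a place of the column whose ticket has its colour; fill each column from the front (the ticket side), and where there is an older jar (white dot on the lid) that one must be in front, so bring it forward if it stands at the back. Stand all the empty jars (grey lids) in pockets of the carrier, then slide the lock fully home again so that they are held for the return trip. Keep the jars upright throughout, and leave everything else on the counter where it is.

Things in the scene. Friction and masses are not known exactly. Their poses are not given: they have to be found in the camera images.
- carrier: Blue delivery carrier, fixed: block 30 mm high (x -45 to +105, y -195 to +195 mm) with a row of four 62 mm square pockets 18 mm deep, floor 12 mm above the counter, centred at x = 0, y = -153, -75, +3, +81 mm. Origin: on the counter under the row. Lids of jars in it are 96 mm above the counter. The lock's rail runs behind the row: near face x = +75, top 105 mm above the counter.
- lock (a joint): Carrier's transport lock, a sliding comb (m, along the carrier's +y): 0 = locked, a 10 mm wide arm 4 mm above the middle of each pocket's jar, blocking it; 0.039 = open at its stop, arms midway between pockets, 6 mm clear of a jar. Arms span x = -13 to +75 mm, 100 to 105 mm above the counter: grip jars there fingers fore and aft (carrier x). Friction 2.5 N; stays put. Starts within 3 mm of 0.
- lock_tab (a point): Point 131 mm above the counter on the axis of the lock's upright orange tab: 16 mm wide along the slide (carrier y), 26 mm deep, from 105 to 141 mm above the counter. Moves with the lock; at 0 it is at (81, 133) mm in the carrier's frame. Red patch on the carrier below: locked end; green: open end.
- stand: Dark wooden jar stand, fixed, 230 x 270 mm, 30 mm thick: three columns (y = -80, 0, +80 mm) of two round places, front x = -30, back x = +65 mm, each a bore 62 mm across and 15 mm deep, floor 15 mm above the counter. Origin: on the counter under its middle; the front, with the tickets, is at -x.
- ticket_red: Ticket with a red face on a low wooden wedge (22 x 66 mm, 19 mm high) fixed on the stand's front edge: the column behind it is for red jars. Which column varies. Origin: centre of its underside, 30 mm above the counter; axes as the stand's. The column's front place is centred 68 mm behind it (+x), the back place 163 mm.
- ticket_yellow: Ticket with a yellow face on a low wooden wedge (22 x 66 mm, 19 mm high) fixed on the stand's front edge: the column behind it is for yellow jars. Which column varies. Origin: centre of its underside, 30 mm above the counter; axes as the stand's. The column's front place is centred 68 mm behind it (+x), the back place 163 mm.
- ticket_green: Ticket with a green face on a low wooden wedge (22 x 66 mm, 19 mm high) fixed on the stand's front edge: the column behind it is for green jars. Which column varies. Origin: centre of its underside, 30 mm above the counter; axes as the stand's. The column's front place is centred 68 mm behind it (+x), the back place 163 mm.
- red_1: New red jar (red lid and sweets), delivered in a pocket of the carrier; may be absent. Upright cylinder 56 mm across, 84 mm tall, lid as wide as the jar, about 260 g. Origin: centre of its underside, z up.
- red_2: New red jar (red lid and sweets), delivered in a pocket of the carrier; may be absent. Upright cylinder 56 mm across, 84 mm tall, lid as wide as the jar, about 260 g. Origin: centre of its underside, z up.
- yellow_new: New yellow jar (yellow lid and sweets), delivered in a pocket of the carrier; may be absent. Upright cylinder 56 mm across, 84 mm tall, lid as wide as the jar, about 260 g. Origin: centre of its underside, z up.
- green_new: New green jar (green lid and sweets), delivered in a pocket of the carrier; may be absent. Upright cylinder 56 mm across, 84 mm tall, lid as wide as the jar, about 260 g. Origin: centre of its underside, z up.
- yellow_old: Older yellow jar (yellow lid and sweets, with a white sell-first dot on the lid), standing in either the front or the back place of the yellow column. Upright cylinder 56 mm across, 84 mm tall, lid as wide as the jar, about 260 g. Origin: centre of its underside, z up.
- green_old: Older green jar (green lid and sweets, with a white sell-first dot on the lid), standing in either the front or the back place of the green column. Upright cylinder 56 mm across, 84 mm tall, lid as wide as the jar, about 260 g. Origin: centre of its underside, z up.
- empty_1: Empty jar (clear, grey lid), standing in the other place of the yellow column. Upright cylinder 56 mm across, 84 mm tall, lid as wide as the jar, about 160 g. Origin: centre of its underside, z up.
- empty_3: Empty jar (clear, grey lid), standing in the other place of the green column. Upright cylinder 56 mm across, 84 mm tall, lid as wide as the jar, about 160 g. Origin: centre of its underside, z up.
- empty_2: Empty jar (clear, grey lid), brought back by a customer, standing on the counter beyond the carrier. Upright cylinder 56 mm across, 84 mm tall, lid as wide as the jar, about 160 g. Origin: centre of its underside, z up.
- ribbon: Bystander: ribbon spool, 72 mm across, 40 mm tall. Origin: centre of its underside.
- tin: Bystander: round gift tin with a red lid, 84 mm across, 50 mm tall. Origin: centre of its underside.
- tape: Bystander: tape dispenser, 55 x 150 mm, 78 mm tall. Origin: centre of its underside.
- scoop: Bystander: steel sweet scoop, 165 mm long along its x, 28 mm tall. Origin: under the middle.
- cards: Bystander: stack of gift cards, 58 x 88 mm, 30 mm tall. Origin: centre of its underside.
- stapler: Bystander: red stapler, 38 x 135 mm, 47 mm tall. Origin: centre of its underside.
There are look-alikes about, which are no part of the job. Leave any blue look-alike of the empty_1 alone.

How it is judged:
On the way:
1. the carrier's lock is slid fully open (value of joint lock above 0.036 m), for 0.2 s.
At the end, for the whole second after the job is handed in: all jars present upright, at rest and fully down within 9 mm of their places: reds in the red column (front first), old yellow and green in front, new ones behind; all empties in carrier pockets; lock within 3 mm of locked (x of yellow_old in the frame of ticket_yellow between 0.059 and 0.077 m and y of yellow_old in the frame of ticket_yellow between -0.009 and 0.009 m and height (world z) of each of yellow_old, green_old, yellow_new, green_new, red_1, red_2 below 0.02 m and angle between each of yellow_old, green_old, yellow_new, green_new, red_1, red_2, empty_1, empty_2, empty_3's own z axis and vertical below 0.08 rad and linear speed of each of yellow_old, green_old, yellow_new, green_new, red_1, red_2, empty_1, empty_2, empty_3 below 0.02 m/s and x of green_old in the frame of ticket_green between 0.059 and 0.077 m and y of green_old in the frame of ticket_green between -0.009 and 0.009 m and x of yellow_new in the frame of ticket_yellow between 0.154 and 0.172 m and y of yellow_new in the frame of ticket_yellow between -0.009 and 0.009 m and x of green_new in the frame of ticket_green between 0.154 and 0.172 m and y of green_new in the frame of ticket_green between -0.009 and 0.009 m and ((x of red_1 in the frame of ticket_red between 0.059 and 0.077 m and y of red_1 in the frame of ticket_red between -0.009 and 0.009 m) or (x of red_1 in the frame of ticket_red between 0.154 and 0.172 m and y of red_1 in the frame of ticket_red between -0.009 and 0.009 m)) and ((x of red_2 in the frame of ticket_red between 0.059 and 0.077 m and y of red_2 in the frame of ticket_red between -0.009 and 0.009 m) or (x of red_2 in the frame of ticket_red between 0.154 and 0.172 m and y of red_2 in the frame of ticket_red between -0.009 and 0.009 m)) and ((x of red_1 in the frame of ticket_red between 0.059 and 0.077 m and y of red_1 in the frame of ticket_red between -0.009 and 0.009 m) or (x of red_2 in the frame of ticket_red between 0.059 and 0.077 m and y of red_2 in the frame of ticket_red between -0.009 and 0.009 m)) and x of empty_1 in the frame of carrier between -0.009 and 0.009 m and (y of empty_1 in the frame of carrier between -0.162 and -0.144 m or y of empty_1 in the frame of carrier between -0.084 and -0.066 m or y of empty_1 in the frame of carrier between -0.006 and 0.012 m or y of empty_1 in the frame of carrier between 0.072 and 0.09 m) and height (world z) of each of empty_1, empty_2, empty_3 below 0.017 m and x of empty_2 in the frame of carrier between -0.009 and 0.009 m and (y of empty_2 in the frame of carrier between -0.162 and -0.144 m or y of empty_2 in the frame of carrier between -0.084 and -0.066 m or y of empty_2 in the frame of carrier between -0.006 and 0.012 m or y of empty_2 in the frame of carrier between 0.072 and 0.09 m) and x of empty_3 in the frame of carrier between -0.009 and 0.009 m and (y of empty_3 in the frame of carrier between -0.162 and -0.144 m or y of empty_3 in the frame of carrier between -0.084 and -0.066 m or y of empty_3 in the frame of carrier between -0.006 and 0.012 m or y of empty_3 in the frame of carrier between 0.072 and 0.09 m) and value of joint lock below 0.003 m); the robot touches nothing.
It fails at once if a full jar or an empty one from the stand is tipped over (more than about 40 degrees) (angle between any of red_1, red_2, yellow_new, green_new, yellow_old, green_old, empty_1, empty_3's own z axis and vertical above 0.7 rad).
It fails at once if a bystander is pushed more than 30 mm from its place (distance of any of ribbon, tin, tape, scoop, cards, stapler from where it was at the start of the episode above 0.03 m).
Of red_1, red_2, yellow_new, green_new only 2 to 3 are there at a start; the rules pass over those that are not, and their reading is None.
At some moment in a run one of empty_2 may be knocked a few centimetres aside while the robot is not near it.
It also fails if it takes over 210 s, if anything falls off the work surface, if the arm or the gripper's body presses on something with over 40 N, if the wrist force passes 120 N, or if a joint passes its speed limit or range.

## Working session

There is one attempt and no reset: what is moved stays moved. The work goes in short steps, Python scripts to look and compute and a shell command to move; the robot and the scene stay as the last step left them, time stands still between calls to the robot, and variables do not carry over. Pictures are saved under pics/ and viewed, at most 14 in all, crops included, and the job is handed in when it is done.

```bash
ls; mkdir -p pics
python3 - <<'E'
from station import manip,camera
import cv2
for n in ("scene","top"):
    c=camera(n); cv2.imwrite(f"pics/{n}0.png",c["img"][:,:,::-1]); print(n,c["mtx"],c["view"])
print(manip.sense())
E
```

```text
pics
scene [[438.15985477   0.         326.65631499]
 [  0.         438.15985477 238.18626724]
 [  0.           0.           1.        ]] [[ 0.73889159  0.67368799  0.01355405 -0.38104696]
 [-0.50196504  0.53690627  0.67805808  0.1706661 ]
 [ 0.44952233 -0.50781507  0.73488335 -1.34371039]
 [ 0.          0.          0.          1.        ]]
top [[452.02122702   0.         309.74135743]
 [  0.         452.02122702 241.99783044]
 [  0.           0.           1.        ]] [[-0.02705657 -0.99962998 -0.00280103  0.02148671]
 [ 0.98475247 -0.02713537  0.17183203 -0.5124017 ]
 [-0.17184445  0.00189086  0.98512228 -1.33356209]
 [ 0.          0.          0.          1.        ]]
{'t': 0.1, 'q': array([-1.18371489e+00,  9.18333337e-02,  1.23180543e+00,  3.27199160e-05,
        1.81981082e+00, -5.66874969e-02]), 'dq': array([-0.00015361, -0.00312782, -0.0040571 , -0.0006389 ,  0.00024149,
       -0.00090709]), 'tau': array([ 3.82573417e-03, -4.60219252e+01, -4.19218004e+01,  1.17969653e-04,
        1.05613106e-02,  4.14905486e-06]), 'tool_pos': array([ 0.25753443, -0.54166155,  0.24721156]), 'eef_rot': array([[ 9.03136501e-01,  4.29353014e-01, -6.71599467e-04],
       [ 4.29353517e-01, -9.03134851e-01,  1.73150601e-03],
       [ 1.36882440e-04, -1.85213987e-03, -9.99998275e-01]]), 'ft_force': array([ 0.05982937,  0.7142247 , -0.30709129]), 'wrist_torque': array([-0.03147968,  0.03815165,  0.01595759]), 'grip_force': 0.0, 'width': 0.0853576670165327}
```

View pics/scene0.png

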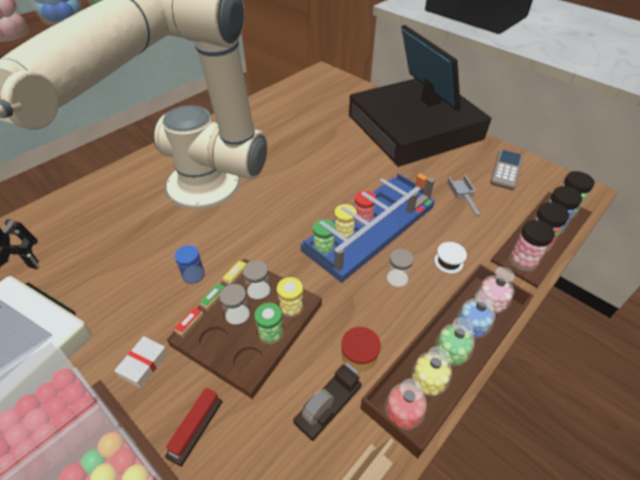

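View pics/top0.png

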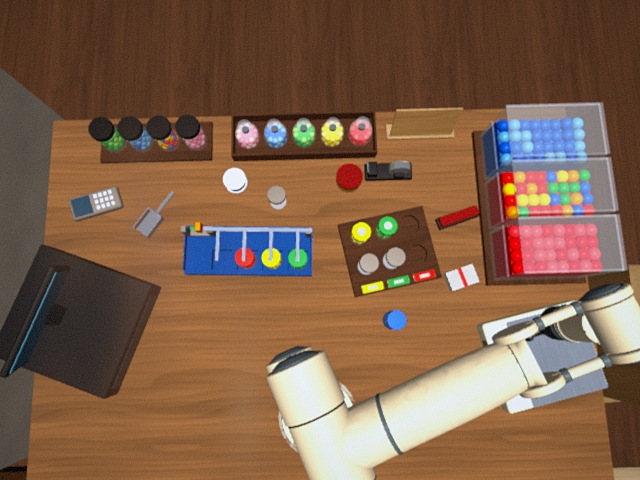

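Top picture: carrier at (248,252) with red (244,258), yellow (270,258) and green (297,258) jars, left pocket empty, orange tab at (197,227). Stand at (392,251): tickets yellow (372,287), green (399,281), red (425,275) on the front edge. Empties stand at the front (369,264) and (395,258), the dotted old jars at the back (361,231) and (387,226). empty_2 is at (277,196). Could be mistaken for it: the ribbon spool (234,180), and the blue look-alike (395,320), which I leave alone.

```bash
cat > lib.py <<'E'
import numpy as np, cv2
from station import manip,camera,spotter
def world(c,mask):
    r,k=np.nonzero(mask&(c["range_z"]>0)); z=c["range_z"][r,k]; M=c["mtx"]
    p=np.c_[(k-M[0,2])/M[0,0]*z,-(r-M[1,2])/M[1,1]*z,-z,np.ones(len(z))]
    return (np.linalg.inv(c["view"])@p.T).T[:,:3]
def rect(P,zt=.03,tol=.006):
    P=P[abs(P[:,2]-zt)<tol]
    return cv2.minAreaRect((P[:,:2]*1000).astype(np.float32)),len(P)
def lid(P):
    t=np.percentile(P[:,2],95); Q=P[P[:,2]>t-.008]
    (x,y),r=cv2.minEnclosingCircle((Q[:,:2]*1000).astype(np.float32))
    return np.round([x,y,r,t*1000],1),np.round(Q.mean(0)*1000,1)
E
python3 - <<'E'
from lib import *
for n in ("top","scene"):
    c=camera(n)
    for q in ("carrier","stand"):
        d=spotter.trace(n,q)
        if d: print(n,q,d[0]["conf"],d[0]["position"],rect(world(c,d[0]["mask"])))
    for q in ("red_1","yellow_new","green_new","yellow_old","green_old","empty_1","lock_tab","ticket_red","ticket_yellow","ticket_green"):
        for d in spotter.trace(n,q):
            if d["conf"]>.3:
                P=world(c,d["mask"])
                if len(P)>5: print(n,q,round(d["conf"],2),np.round(d["position"]),*lid(P))
E
```

```text
top carrier 0.75 [247.9, 240.6] (((497.46441650390625, 197.1823272705078), (387.44293212890625, 151.18161010742188), 87.89584350585938), 3294)
top stand 0.78 [244.7, 396.3] (((485.039794921875, -234.991943359375), (229.47987365722656, 271.40606689453125), 11.334592819213867), 3434)
top red_1 0.54 [260. 249.] [466.8 200.8  27.8 102. ] [463.6 201.2  97.8]
top yellow_new 0.8 [259. 272.] [462.8 122.7  27.   99.1] [460.1 122.4  95.5]
top yellow_new 0.67 [232. 252.] [553.3 327.2  13.6 135.9] [551.8 326.8 139.1]
top green_new 0.66 [258. 301.] [460.2  46.7  27.5  99.9] [457.8  46.5  96. ]
top yellow_old 0.64 [236. 359.] [ 532.7 -143.2   28.   102.3] [ 531.9 -144.    98.8]
top yellow_old 0.49 [212. 458.] [ 589.7 -452.    61.3   50.2] [ 584.5 -451.6   46.6]
top green_old 0.58 [225. 384.] [ 547.  -221.3   26.8  103. ] [ 547.1 -221.5   99.3]
top empty_1 0.86 [199. 279.] [655.6 105.9  27.9  86.9] [655.1 105.   83.4]
top empty_1 0.74 [320. 398.] [ 273.9 -233.    27.5   87.3] [ 274.3 -233.3   83.6]
top empty_1 0.65 [265. 365.] [ 439.5 -160.3   26.8  102.1] [ 438.6 -160.6   98.6]
top empty_1 0.58 [2
[... 1071 characters left out ...]
 98.8] [ 550.4 -222.8   96.8]
scene green_old 0.56 [192. 462.] [632.8 493.4  78.2  24. ] [611.3 502.   21.1]
scene empty_1 0.88 [266. 190.] [ 275.2 -234.1   28.8   83.5] [ 277.  -234.9   81.4]
scene empty_1 0.87 [275. 256.] [ 441.1 -162.1   27.5   98.7] [ 442.6 -163.4   96.6]
scene empty_1 0.53 [191. 459.] [628.6 485.1  76.1  24.1] [611.1 501.1  21.1]
scene lock_tab 0.59 [217. 378.] [554.9 326.4  12.4 132.3] [555.7 325.5 134.5]
scene ticket_yellow 0.59 [361. 142.] [ 396.2 -451.    52.3   30.4] [ 398.8 -452.    27.9]
scene ticket_yellow 0.54 [272. 236.] [ 395.1 -184.1   52.9   49.5] [ 374.9 -177.3   46.8]
scene ticket_green 0.57 [296. 213.] [ 403.5 -249.3   39.4   49.7] [ 390.7 -254.7   47.4]
```

Poses agree between the two cameras (about 1 mm). I'll hold the tool at yaw 0 (tool y = world x, tool x = world y), which suits both the carrier and the stand. Turning and heading for the lock tab.

```bash
cat > rem.py <<'E'
import sys; from lib import *
from scipy.spatial.transform import Rotation as R
s=manip.sense(); E=s["eef_rot"]; t=np.array([float(v) for v in sys.argv[1:4]])
print("t",round(s["t"],2),"pos",np.round(s["tool_pos"]*1000,1),"travel cm",np.round(E.T@(t/1000-s["tool_pos"])*100,2),
 "dr",np.round(R.from_matrix(E.T@np.array([[0,1,0],[1,0,0],[0,0,-1.]])).as_rotvec(),4),"F",np.round(s["ft_force"],1),"w",round(s["width"]*1000,1),"q6",round(s["q"][5],2))
E
python3 -m jog '{"travel":[[2.8,-2.9,0],[5.6,-5.8,0],[8.4,-8.7,0],[11.2,-11.6,0],[14,-14.5,0]],"dr":[[0,0,-0.12],[0,0,-0.24],[0,0,-0.36],[0,0,-0.48],[0,0,-0.6]]}' 0.2 30
python3 rem.py 553 327 200
```

```text
t: 1.82
tool_pos: [0.3219, -0.3492, 0.2482]
eef_rot: [[0.498, 0.867, 0.0], [0.867, -0.498, -0.0], [0.0, 0.0, -1.0]]
ft_force: [0.5, -0.3, 0.4]
width: 0.0688
grip_force: 0.0
t 1.82 pos [ 321.9 -349.2  248.2] travel cm [ 70.13 -13.67   4.82] dr [ 4.000e-04  1.000e-04 -5.217e-01] F [ 0.5 -0.3  0.4] w 68.8 q6 -0.38
```

```bash
python3 -m jog '{"travel":[[4,-0.6,0],[8,-1.2,0],[12,-1.8,0],[16,-2.4,0],[20,-3,0]],"dr":[[0,0,-0.1],[0,0,-0.21],[0,0,-0.32],[0,0,-0.42],[0,0,-0.522]]}'
python3 rem.py 553 327 220
```

```text
t: 2.23
tool_pos: [0.3966, -0.161, 0.2486]
eef_rot: [[0.0, 1.0, 0.001], [1.0, -0.0, -0.0], [-0.0, 0.001, -1.0]]
ft_force: [0.4, 0.1, 0.5]
width: 0.0686
grip_force: 0.0
t 2.23 pos [ 396.6 -161.   248.6] travel cm [48.81 15.61  2.85] dr [ 0.001   0.0005 -0.0004] F [0.4 0.1 0.5] w 68.6 q6 -0.46
```

```bash
python3 -m jog '{"travel":[[4,1.2,0],[8,2.4,0],[12,3.6,0],[16,4.8,0],[19.5,6,0]],"dr":[[0,0,0],[0,0,0],[0,0,0],[0,0,0],[0,0,0]]}' >/dev/null
python3 -m jog '{"travel":[[4,1.2,0],[8,2.4,0],[12,3.6,0],[16,4.8,0],[19.5,6,0]],"dr":[[0,0,0],[0,0,0],[0,0,0],[0,0,0],[0,0,0]]}' >/dev/null
python3 -m jog '{"travel":[[4,1.5,0.5],[8,3,1],[9.8,3.6,2],[9.8,3.6,2.8],[9.8,3.6,2.8]],"dr":[[0,0,0],[0,0,0],[0,0,0],[0,0,0],[0,0,0]]}'
python3 rem.py 553 327 129
python3 - <<'E'
from lib import *
c=camera("wrist"); cv2.imwrite("pics/w1.png",c["img"][:,:,::-1])
for q in ("lock_tab","lock","carrier"):
    for d in spotter.trace("wrist",q): print(q,d["conf"],d["position"],*lid(world(c,d["mask"])))
E
```

```text
t: 3.48
tool_pos: [0.5542, 0.325, 0.2168]
eef_rot: [[0.003, 1.0, -0.005], [1.0, -0.003, -0.003], [-0.003, -0.005, -1.0]]
ft_force: [-1.1, -0.1, -0.7]
width: 0.0684
grip_force: 0.0
t 3.48 pos [554.2 325.  216.8] travel cm [ 0.22 -0.08  8.78] dr [-0.0046  0.0027 -0.0031] F [-1.1 -0.1 -0.7] w 68.4 q6 0.48
lock_tab 0.94 [309.7, 312.5] [549.6 332.2  18.5 140.9] [553.3 330.7 140.8]
lock 0.63 [306.7, 313.3] [537.9 329.6  28.8 140.9] [553.3 330.7 140.1]
```

View pics/w1.png

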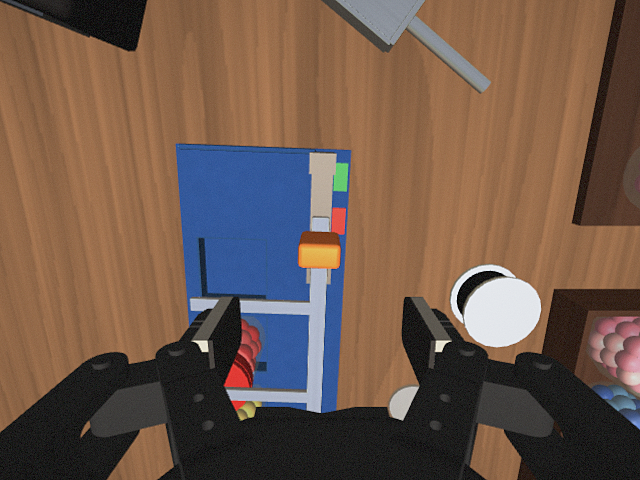

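The wrist view shows the orange tab at pixel (319,252), centred between the fingers; the white and black ribbon spool at (500,300) is clear of them. Descending, gripping the tab and sliding it.

```bash
python3 -m jog '{"travel":[[0.4,-0.1,4],[0.4,-0.1,8],[0.4,-0.1,8.8],[0.4,-0.1,8.8],[0.4,-0.1,8.8]],"dr":[[0,0,0],[-0.005,0.003,-0.003],[-0.005,0.003,-0.003],[-0.005,0.003,-0.003],[-0.005,0.003,-0.003]]}'
python3 -m jog '{"travel":[[0,0,0],[0,0,0],[0,0,0],[0,0,0],[0,0,0]],"dr":[[0,0,0],[0,0,0],[0,0,0],[0,0,0],[0,0,0]]}' 0.9 30
python3 -m jog '{"travel":[[0,0,0],[0,0,0],[0,0,0],[0,0,0],[0,0,0]],"dr":[[0,0,0],[0,0,0],[0,0,0],[0,0,0],[0,0,0]]}'
```

```text
t: 4.1
tool_pos: [0.5544, 0.3278, 0.1343]
eef_rot: [[0.003, 1.0, 0.006], [1.0, -0.003, 0.003], [0.004, 0.006, -1.0]]
ft_force: [0.4, 0.6, 1.8]
width: 0.0688
grip_force: 0.0
t: 4.52
tool_pos: [0.5525, 0.3291, 0.1354]
eef_rot: [[0.001, 1.0, 0.003], [1.0, -0.001, 0.004], [0.005, 0.003, -1.0]]
ft_force: [-10.1, -1.5, 9.0]
width: 0.0256
grip_force: 30.5
t: 4.93
tool_pos: [0.5525, 0.329, 0.1353]
eef_rot: [[0.001, 1.0, 0.003], [1.0, -0.001, 0.004], [0.004, 0.003, -1.0]]
ft_force: [-9.5, -1.6, 9.3]
width: 0.0256
grip_force: 30.5
```

```bash
python3 -m jog '{"travel":[[1,0.04,0],[2,0.08,0],[3,0.12,0],[3.8,0.15,0],[4.2,0.16,0]],"dr":[[0,0,0],[0,0,0],[0,0,0],[0,0,0],[0,0,0]]}'
python3 -m jog '{"travel":[[0,0,0],[0,0,0],[0,0,0]],"dr":[[0,0,0],[0,0,0],[0,0,0]]}'
```

```text
t: 5.35
tool_pos: [0.554, 0.3677, 0.1352]
eef_rot: [[0.003, 1.0, 0.002], [1.0, -0.003, -0.004], [-0.004, 0.002, -1.0]]
ft_force: [-14.0, -26.4, 15.7]
width: 0.0252
grip_force: 30.7
t: 5.6
tool_pos: [0.5541, 0.3676, 0.1353]
eef_rot: [[0.003, 1.0, 0.001], [1.0, -0.003, -0.002], [-0.002, 0.001, -1.0]]
ft_force: [-12.5, -13.7, 11.3]
width: 0.0257
grip_force: 30.3
```

```bash
python3 -m jog '{"travel":[[0,0,0],[0,0,0],[0,0,0],[0,0,0],[0,0,0]],"dr":[[0,0,0],[0,0,0],[0,0,0],[0,0,0],[0,0,0]]}' 0.2 30
python3 -m jog '{"travel":[[0,0,-3],[0,0,-6],[0,0,-7.5],[0,0,-7.5],[0,0,-7.5]],"dr":[[0,0,0],[0,0,0],[0,0,0],[0,0,0],[0,0,0]]}' >/dev/null
python3 rem.py 467 201.5 210
python3 - <<'E'
from lib import *
for n in ("top","scene","wrist"):
    c=camera(n)
    for q in ("lock_tab","red_1"):
        for d in spotter.trace(n,q)[:2]:
            P=world(c,d["mask"])
            if len(P): print(n,q,d["conf"],d["position"],*lid(P))
cv2.imwrite("pics/w2.png",c["img"][:,:,::-1])
E
```

```text
t: 6.02
tool_pos: [0.5557, 0.3706, 0.1324]
eef_rot: [[0.002, 1.0, 0.005], [1.0, -0.002, 0.003], [0.003, 0.005, -1.0]]
ft_force: [-0.4, -0.4, 0.8]
width: 0.0684
grip_force: 0.0
t 6.43 pos [555.7 370.5 208.7] travel cm [-16.92  -8.84  -0.27] dr [ 0.0074 -0.0045 -0.0018] F [ 0.2  0.3 -0.6] w 68.1 q6 0.54
top lock_tab 0.81 [230.2, 253.5] [547.5 194.7 154.1 108.4] [527.3 189.1 105.6]
top lock_tab 0.38 [224.1, 384.1] [ 548.4 -221.4   28.1  102.2] [ 548.7 -221.3   99. ]
top red_1 0.72 [257.2, 247.6] [465.5 197.1  32.5  99. ] [466.6 200.6  95.4]
scene lock_tab 0.51 [361.9, 144.6] [ 398.  -450.7   51.4   30.5] [ 398.8 -451.9   27.9]
scene red_1 0.67 [206.7, 361.2] [493.2 170.6  67.6  96.7] [471.4 198.3  94.3]
wrist lock_tab 0.84 [317.7, 313.8] [537.8 370.5  30.2 141. ] [554.6 369.5 140.4]
wrist red_1 0.69 [380.8, 245.8] [488.7 232.   17.9  70.7] [483.2 225.8  69.9]
```

View pics/w2.png

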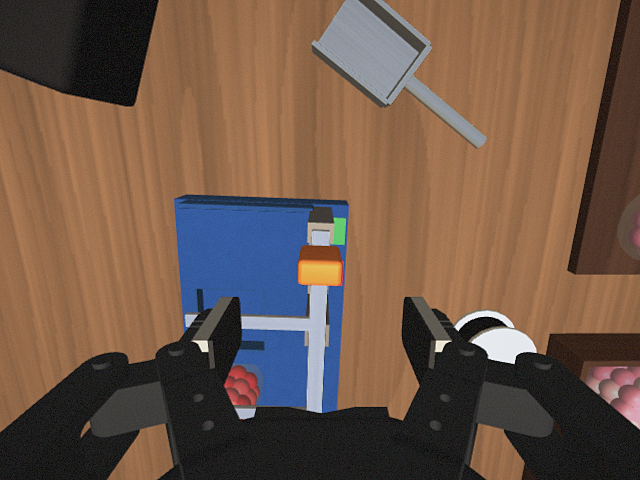

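The bar end is at the stop (320,228) and the tab moved 39 mm, so the lock is open. Next, the red jar.

```bash
python3 -m jog '{"travel":[[-4,-2.1,0],[-8,-4.2,0],[-12,-6.3,0],[-16,-8.4,0],[-16.9,-8.85,0]],"dr":[[0,0,0],[0,0,0],[0,0,0],[0,0,0],[0,0,0]]}' >/dev/null
python3 -m jog '{"travel":[[0,0,0],[0,0,0],[0,0,0]],"dr":[[0,0,0],[0,0,0],[0,0,0]]}' >/dev/null
python3 rem.py 467 201.5 73
python3 - <<'E'
from lib import *
c=camera("wrist")
for d in spotter.trace("wrist","red_1")[:2]: print(d["conf"],d["position"],*lid(world(c,d["mask"])))
cv2.imwrite("pics/w3.png",c["img"][:,:,::-1])
E
```

```text
t 7.55 pos [466.6 201.6 206.7] travel cm [-0.06 -0.04 13.37] dr [ 0.0058 -0.0037 -0.0022] F [ 0.4  0.1 -0. ] w 68.5 q6 0.34
0.82 [241.8, 321.8] [467.9 206.   31.4  96.7] [467.2 203.9  95.6]
```

View pics/w3.png

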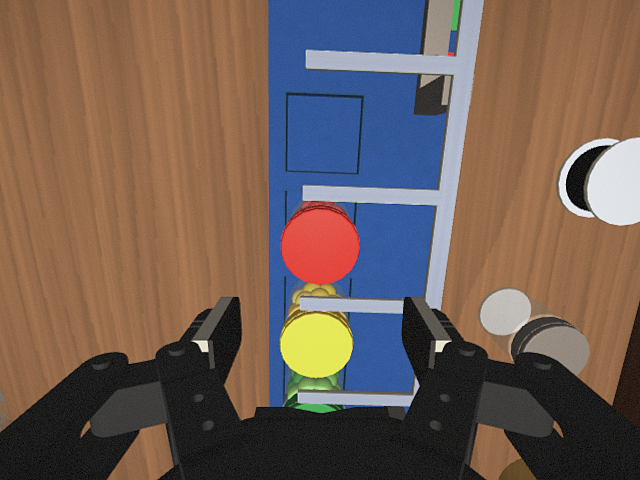

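Wrist view: red lid at (320,243), centred in x between the fingers, and the arms at rows 195 and 305 straddle it. Descend and grasp.

```bash
python3 -m jog '{"travel":[[0.1,0.05,4],[0.1,0.05,8],[0.1,0.05,12],[0.1,0.05,13.3],[0.1,0.05,13.3]],"dr":[[0,0,0],[0.006,-0.004,-0.002],[0.006,-0.004,-0.002],[0.006,-0.004,-0.002],[0.006,-0.004,-0.002]]}'
python3 -m jog '{"travel":[[0,0,0],[0,0,0],[0,0,0],[0,0,0],[0,0,0]],"dr":[[0,0,0],[0,0,0],[0,0,0],[0,0,0],[0,0,0]]}' 0.9 40 >/dev/null
python3 -m jog '{"travel":[[0,0,-1],[0,0,-2],[0,0,-4],[0,0,-6],[0,0,-8]],"dr":[[0,0,0],[0,0,0],[0,0,0],[0,0,0],[0,0,0]]}' 
python3 -m jog '{"travel":[[0,0,-3],[0,0,-5.5],[0,0,-5.5],[0,0,-5.5]],"dr":[[0,0,0],[0,0,0],[0,0,0],[0,0,0]]}'
python3 rem.py 470.9 -318.3 210
```

```text
t: 8.07
tool_pos: [0.465, 0.2024, 0.0685]
eef_rot: [[-0.001, 1.0, -0.01], [1.0, 0.001, -0.004], [-0.004, -0.01, -1.0]]
ft_force: [-0.5, -0.6, -0.1]
width: 0.0683
grip_force: 0.0
t: 8.9
tool_pos: [0.4677, 0.2028, 0.1558]
eef_rot: [[0.0, 1.0, 0.0], [1.0, -0.0, -0.001], [-0.001, 0.0, -1.0]]
ft_force: [1.2, 0.7, -1.7]
width: 0.0549
grip_force: 43.9
t: 9.23
tool_pos: [0.4686, 0.2031, 0.2114]
eef_rot: [[0.0, 1.0, 0.004], [1.0, -0.0, 0.001], [0.001, 0.004, -1.0]]
ft_force: [-0.7, 0.5, -3.3]
width: 0.055
grip_force: 44.1
t 9.23 pos [468.6 203.1 211.4] travel cm [-52.14   0.23   0.1 ] dr [ 0.0041 -0.0008 -0.0001] F [-0.7  0.5 -3.3] w 55.0 q6 0.34
```

```bash
python3 -m jog '{"travel":[[-2,0,0],[-5,0,0],[-9,0,0],[-13,0,0],[-17,0,0]],"dr":[[0,0,0],[0,0,0],[0,0,0],[0,0,0],[0,0,0]]}' >/dev/null
python3 -m jog '{"travel":[[-4,0,0],[-8,0,0],[-12,0,0],[-16,0,0],[-19,0,0]],"dr":[[0,0,0],[0,0,0],[0,0,0],[0,0,0],[0,0,0]]}' >/dev/null
python3 -m jog '{"travel":[[-4,0,0],[-8,0,0],[-12,0.1,0],[-15,0.2,0],[-16.1,0.2,0]],"dr":[[0,0,0],[0,0,0],[0,0,0],[0,0,0],[0,0,0]]}' >/dev/null
python3 -m jog '{"travel":[[0,0,0],[0,0,0],[0,0,0]],"dr":[[0,0,0],[0,0,0],[0,0,0]]}' 
python3 rem.py 470.9 -318.3 76
python3 - <<'E'
from lib import *
c=camera("top");d=spotter.trace("top","red_1")[:1]; print(d and lid(world(c,d[0]["mask"])))
d=spotter.trace("top","stand"); print(d and rect(world(c,d[0]["mask"])))
c=camera("wrist");cv2.imwrite("pics/w4.png",c["img"][:,:,::-1])
E
```

```text
t: 10.73
tool_pos: [0.4697, -0.3169, 0.2081]
eef_rot: [[-0.001, 1.0, -0.002], [1.0, 0.001, 0.001], [0.001, -0.002, -1.0]]
ft_force: [0.1, 0.3, -1.8]
width: 0.055
grip_force: 44.0
t 10.73 pos [ 469.7 -316.9  208.1] travel cm [-0.15  0.15 13.21] dr [-0.002  -0.0006  0.0009] F [ 0.1  0.3 -1.8] w 55.0 q6 -0.65
(array([460.2,  45.7,  27.2,  99.2]), array([460. ,  45.8,  95.7]))
(((485.22235107421875, -234.64834594726562), (230.22190856933594, 270.6397705078125), 11.18079948425293), 2909)
```

View pics/w4.png

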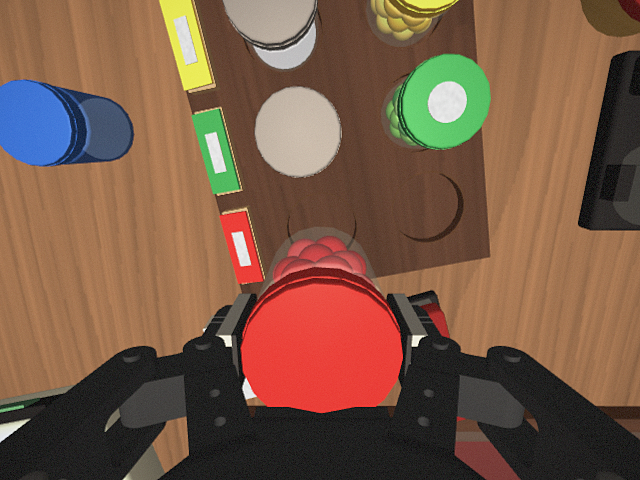

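```bash
python3 -m jog '{"travel":[[-0.15,0.15,3],[-0.15,0.15,6],[-0.15,0.15,9],[-0.15,0.15,11],[-0.15,0.15,11]],"dr":[[0,0,0],[0,0,0],[0,0,0],[0,0,0],[0,0,0]]}' 
python3 -m jog '{"travel":[[0,0,0],[0,0,0]],"dr":[[0,0,0],[0,0,0]]}' >/dev/null
python3 rem.py 470.9 -318.3 76
```

```text
t: 11.35
tool_pos: [0.4689, -0.3172, 0.0931]
eef_rot: [[-0.001, 1.0, -0.009], [1.0, 0.001, 0.005], [0.005, -0.009, -1.0]]
ft_force: [-0.3, 0.3, -3.1]
width: 0.055
grip_force: 44.0
t 11.52 pos [ 471.9 -320.   101.2] travel cm [ 0.17 -0.11  2.52] dr [0.0013 0.0028 0.0006] F [ 0.8  0.4 -1.9] w 55.0 q6 -0.66
```

```bash
python3 -m jog '{"travel":[[0,0,0],[0,0,0],[0,0,0]],"dr":[[0,0,0],[0,0,0],[0,0,0]]}' >/dev/null
python3 rem.py 470.9 -318.3 76
python3 -m jog '{"travel":[[0,0,0.6],[0,0,1.2],[0,0,1.6],[0,0,1.6],[0,0,1.6]],"dr":[[0,0,0],[0,0,0],[0,0,0],[0,0,0],[0,0,0]]}' 
python3 -m jog '{"travel":[[0,0,0.3],[0,0,0.5],[0,0,0.5]],"dr":[[0,0,0],[0,0,0],[0,0,0]]}' 
python3 rem.py 470.9 -318.3 76
```

```text
t 11.77 pos [ 471.7 -320.2  100.8] travel cm [ 0.2  -0.09  2.48] dr [0.0013 0.0027 0.0001] F [-0.2  0.1 -3.2] w 54.9 q6 -0.66
t: 12.18
tool_pos: [0.4707, -0.3195, 0.0821]
eef_rot: [[0.0, 1.0, -0.002], [1.0, -0.0, 0.0], [0.0, -0.002, -1.0]]
ft_force: [0.2, -0.0, -1.8]
width: 0.0552
grip_force: 44.0
t: 12.43
tool_pos: [0.4711, -0.3199, 0.0779]
eef_rot: [[0.0, 1.0, -0.001], [1.0, -0.0, -0.001], [-0.001, -0.001, -1.0]]
ft_force: [-0.4, 0.1, -2.2]
width: 0.0554
grip_force: 44.0
t 12.43 pos [ 471.1 -319.9   77.9] travel cm [ 0.16 -0.02  0.19] dr [-0.0008  0.0012 -0.    ] F [-0.4  0.1 -2.2] w 55.4 q6 -0.66
```

```bash
python3 -m jog '{"travel":[[0.1,0,0.2],[0.1,0,0.4],[0.1,0,0.4],[0.1,0,0.4]],"dr":[[0,0,0],[0,0,0],[0,0,0],[0,0,0]]}' 
python3 -m jog '{"travel":[[0,0,0],[0,0,0],[0,0,0],[0,0,0]],"dr":[[0,0,0],[0,0,0],[0,0,0],[0,0,0]]}' 0.2
python3 -m jog '{"travel":[[0,0,-2],[0,0,-5],[0,0,-9],[0,0,-13],[0,0,-13]],"dr":[[0,0,0],[0,0,0],[0,0,0],[0,0,0],[0,0,0]]}' >/dev/null
python3 -m jog '{"travel":[[0,0,0],[0,0,0]],"dr":[[0,0,0],[0,0,0]]}' >/dev/null
python3 rem.py 440.1 -161.3 210
python3 - <<'E'
from lib import *
c=camera("top")
for d in spotter.trace("top","red_1")[:2]: print(d["conf"],d["position"],lid(world(c,d["mask"])))
E
```

```text
t: 12.77
tool_pos: [0.4712, -0.3198, 0.0777]
eef_rot: [[0.0, 1.0, 0.001], [1.0, -0.0, -0.004], [-0.004, 0.001, -1.0]]
ft_force: [-7.1, 1.2, 12.0]
width: 0.0552
grip_force: 45.3
t: 13.1
tool_pos: [0.4711, -0.3187, 0.0738]
eef_rot: [[-0.0, 1.0, -0.001], [1.0, 0.0, -0.001], [-0.001, -0.001, -1.0]]
ft_force: [-0.5, 0.3, 0.2]
width: 0.0683
grip_force: 0.0
t 13.68 pos [ 471.2 -318.6  203.6] travel cm [15.73 -3.11 -0.65] dr [-0.0011  0.0009  0.0001] F [ 0.2 -0.4  0. ] w 68.0 q6 -0.65
0.36 [276.6, 455.7] (array([ 366.1, -386.6,  114.9,   34.4]), array([ 397.5, -443.2,   43.5]))
```

```bash
python3 -m jog '{"travel":[[4,-0.8,0],[8,-1.6,0],[12,-2.4,0],[15,-3,0],[15.7,-3.1,0]],"dr":[[0,0,0],[0,0,0],[0,0,0],[0,0,0],[0,0,0]]}' >/dev/null
python3 -m jog '{"travel":[[0,0,0],[0,0,0],[0,0,0]],"dr":[[0,0,0],[0,0,0],[0,0,0]]}' >/dev/null
python3 rem.py 440.1 -161.3 78
python3 - <<'E'
from lib import *
c=camera("wrist")
for q in ("empty_1","red_1","yellow_old","green_old"):
  for d in spotter.trace("wrist",q)[:4]: print(q,d["conf"],d["position"],*lid(world(c,d["mask"])))
cv2.imwrite("pics/w5.png",c["img"][:,:,::-1])
E
```

```text
t 14.45 pos [ 440.2 -162.6  203. ] travel cm [ 0.14  0.02 12.5 ] dr [-0.0023  0.001  -0.0008] F [-0.4 -0.4 -0.2] w 68.3 q6 -0.42
empty_1 0.89 [333.9, 340.6] [ 452.6 -227.    41.4   99.6] [ 455.3 -237.2   98.4]
empty_1 0.86 [243.0, 320.6] [ 440.  -161.4   28.    99.7] [ 439.9 -160.    98.5]
empty_1 0.63 [313.2, 129.0] [ 319.4 -201.2   83.7   84.4] [ 276.9 -229.7   83.5]
red_1 0.83 [393.9, 360.7] [ 466.3 -227.7   77.2   91.9] [ 468.4 -285.    98.6]
yellow_old 0.94 [216.7, 450.0] [ 532.7 -143.2   28.1  100. ] [ 531.6 -141.9   98.7]
green_old 0.57 [301.3, 464.1] [ 549.  -219.6   27.7  100. ] [ 552.3 -212.7   98.6]
```

View pics/w5.png

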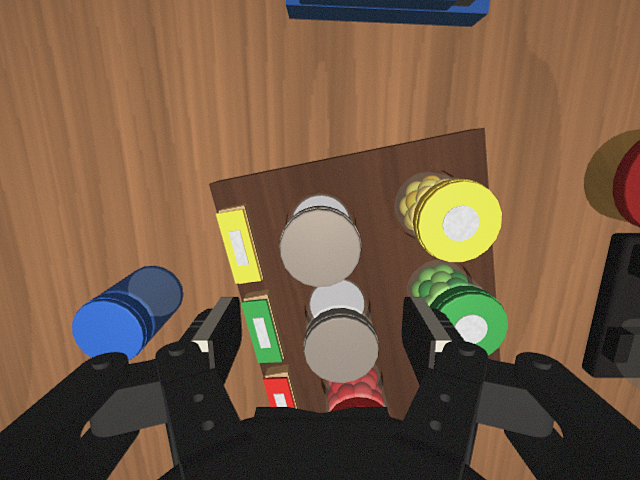

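Wrist view: the yellow-column empty's lid is at (320,245), directly in line between the fingers; the red lid's height (99 mm) shows it fully down. The grey lid is the real empty, with the blue look-alike off at (110,325). Grasp it.

```bash
python3 -m jog '{"travel":[[0.1,0,4],[0.1,0,8],[0.1,0,11.5],[0.1,0,12.4],[0.1,0,12.4]],"dr":[[0,0,0],[0,0,0],[0,0,0],[0,0,0],[0,0,0]]}' >/dev/null
python3 -m jog '{"travel":[[0,0,0],[0,0,0],[0,0,0],[0,0,0],[0,0,0]],"dr":[[0,0,0],[0,0,0],[0,0,0],[0,0,0],[0,0,0]]}' 0.9 40
python3 -m jog '{"travel":[[0,0,-1],[0,0,-2.5],[0,0,-5],[0,0,-8],[0,0,-11]],"dr":[[0,0,0],[0,0,0],[0,0,0],[0,0,0],[0,0,0]]}' >/dev/null
python3 -m jog '{"travel":[[2,0.1,-1.5],[5,0.3,-1.5],[9,0.6,-1.5],[13,0.9,-1.5],[17,1.1,-1.5]],"dr":[[0,0,0],[0,0,0],[0,0,0],[0,0,0],[0,0,0]]}' >/dev/null
python3 -m jog '{"travel":[[4,0.3,0],[8,0.6,0],[12,0.9,0],[16,1.1,0],[18,1.4,0]],"dr":[[0,0,0],[0,0,0],[0,0,0],[0,0,0],[0,0,0]]}' >/dev/null
python3 -m jog '{"travel":[[0,0,0],[0,0,0],[0,0,0],[0,0,0]],"dr":[[0,0,0],[0,0,0],[0,0,0],[0,0,0]]}'
python3 rem.py 467 201.5 75
```

```text
t: 15.53
tool_pos: [0.441, -0.1612, 0.0817]
eef_rot: [[-0.0, 1.0, 0.002], [1.0, 0.0, -0.002], [-0.002, 0.002, -1.0]]
ft_force: [-0.3, 0.9, 1.6]
width: 0.0552
grip_force: 44.9
t: 17.12
tool_pos: [0.4653, 0.1883, 0.2049]
eef_rot: [[0.001, 1.0, -0.001], [1.0, -0.001, -0.001], [-0.001, -0.001, -1.0]]
ft_force: [-0.5, -0.1, -1.1]
width: 0.055
grip_force: 44.4
t 17.12 pos [465.3 188.3 204.9] travel cm [ 1.34  0.18 12.99] dr [-0.0007  0.0013 -0.0013] F [-0.5 -0.1 -1.1] w 55.0 q6 0.32
```

```bash
python3 -m jog '{"travel":[[0.7,0.1,0],[1.3,0.15,0],[1.3,0.15,0],[1.3,0.15,0]],"dr":[[0,0,0],[0,0,0],[0,0,0],[0,0,0]]}' >/dev/null
python3 -m jog '{"travel":[[0,0,2],[0,0,5],[0,0,8],[0,0,9.5],[0,0,9.5]],"dr":[[0,0,0],[0,0,0],[0,0,0],[0,0,0],[0,0,0]]}' >/dev/null
python3 -m jog '{"travel":[[0,0,0],[0,0,0],[0,0,0],[0,0,0]],"dr":[[0,0,0],[0,0,0],[0,0,0],[0,0,0]]}'
python3 rem.py 467 201.5 79
```

```text
t: 18.2
tool_pos: [0.4675, 0.2025, 0.1115]
eef_rot: [[0.0, 1.0, 0.002], [1.0, -0.0, 0.0], [0.0, 0.002, -1.0]]
ft_force: [0.4, 0.2, -1.1]
width: 0.055
grip_force: 44.4
t 18.2 pos [467.5 202.5 111.5] travel cm [-0.1  -0.06  3.25] dr [ 0.002  -0.0001 -0.0001] F [ 0.4  0.2 -1.1] w 55.0 q6 0.34
```

```bash
python3 -m jog '{"travel":[[-0.1,0,0.8],[-0.1,0,1.6],[-0.1,0,2.4],[-0.1,0,2.8],[-0.1,0,2.8]],"dr":[[0,0,0],[0,0,0],[0,0,0],[0,0,0],[0,0,0]]}' 
python3 -m jog '{"travel":[[0,0,0.2],[0,0,0.4],[0,0,0.5],[0,0,0.5],[0,0,0.5]],"dr":[[0,0,0],[0,0,0],[0,0,0],[0,0,0],[0,0,0]]}'
```

```text
t: 18.62
tool_pos: [0.4657, 0.2009, 0.0796]
eef_rot: [[0.0, 1.0, -0.004], [1.0, -0.0, -0.002], [-0.002, -0.004, -1.0]]
ft_force: [0.3, -0.4, -1.1]
width: 0.0547
grip_force: 44.4
t: 19.03
tool_pos: [0.4666, 0.2014, 0.0787]
eef_rot: [[-0.0, 1.0, -0.0], [1.0, 0.0, -0.0], [-0.0, -0.0, -1.0]]
ft_force: [-4.7, -1.3, 9.4]
width: 0.0548
grip_force: 45.3
```

Seated at 78.7 mm as predicted. Release, then on to the old yellow at the back.

```bash
python3 -m jog '{"travel":[[0,0,0],[0,0,0],[0,0,0],[0,0,0]],"dr":[[0,0,0],[0,0,0],[0,0,0],[0,0,0]]}' 0.2 >/dev/null
python3 -m jog '{"travel":[[0,0,-2],[0,0,-5],[0,0,-9],[0,0,-12.6],[0,0,-12.6]],"dr":[[0,0,0],[0,0,0],[0,0,0],[0,0,0],[0,0,0]]}' >/dev/null
python3 -m jog '{"travel":[[-4,0.8,0],[-8,1.6,0],[-12,2.4,0],[-16,3.2,0],[-20,4,0]],"dr":[[0,0,0],[0,0,0],[0,0,0],[0,0,0],[0,0,0]]}' >/dev/null
python3 -m jog '{"travel":[[-4,0.7,0],[-8,1.4,0],[-12,2,0],[-14.3,2.6,0],[-14.3,2.6,0]],"dr":[[0,0,0],[0,0,0],[0,0,0],[0,0,0],[0,0,0]]}' >/dev/null
python3 -m jog '{"travel":[[0,0,0],[0,0,0],[0,0,0],[0,0,0]],"dr":[[0,0,0],[0,0,0],[0,0,0],[0,0,0]]}'
python3 rem.py 533 -143.2 79
```

```text
t: 20.95
tool_pos: [0.5327, -0.1404, 0.2029]
eef_rot: [[-0.002, 1.0, -0.001], [1.0, 0.002, -0.001], [-0.001, -0.001, -1.0]]
ft_force: [0.6, 0.2, -0.2]
width: 0.0685
grip_force: 0.0
t 20.95 pos [ 532.7 -140.4  202.9] travel cm [-0.27  0.03 12.39] dr [-0.0007  0.0009  0.0019] F [ 0.6  0.2 -0.2] w 68.5 q6 -0.32
```

```bash
python3 -m jog '{"travel":[[-0.27,0,4],[-0.27,0,8],[-0.27,0,11.5],[-0.27,0,12.4],[-0.27,0,12.4]],"dr":[[0,0,0],[0,0,0],[0,0,0],[0,0,0],[0,0,0]]}' >/dev/null
python3 -m jog '{"travel":[[0,0,0],[0,0,0]],"dr":[[0,0,0],[0,0,0]]}' 
python3 -m jog '{"travel":[[0,0,0],[0,0,0],[0,0,0],[0,0,0],[0,0,0]],"dr":[[0,0,0],[0,0,0],[0,0,0],[0,0,0],[0,0,0]]}' 0.9 40
python3 -m jog '{"travel":[[0,0,-1],[0,0,-2.5],[0,0,-4.5],[0,0,-4.5],[0,0,-4.5]],"dr":[[0,0,0],[0,0,0],[0,0,0],[0,0,0],[0,0,0]]}' >/dev/null
python3 -m jog '{"travel":[[-0.4,-2,0],[-1,-5,0],[-1.5,-8,0],[-1.8,-9.3,0],[-1.8,-9.3,0]],"dr":[[0,0,0],[0,0,0],[0,0,0],[0,0,0],[0,0,0]]}' >/dev/null
python3 -m jog '{"travel":[[0,0,0],[0,0,0],[0,0,0],[0,0,0]],"dr":[[0,0,0],[0,0,0],[0,0,0],[0,0,0]]}'
python3 rem.py 440.1 -161.3 79
```

```text
t: 21.53
tool_pos: [0.5342, -0.1447, 0.0822]
eef_rot: [[-0.001, 1.0, 0.004], [1.0, 0.001, -0.003], [-0.003, 0.004, -1.0]]
ft_force: [1.0, -0.3, 1.5]
width: 0.0682
grip_force: 0.0
t: 21.95
tool_pos: [0.534, -0.145, 0.0823]
eef_rot: [[0.0, 1.0, 0.004], [1.0, -0.0, -0.003], [-0.003, 0.004, -1.0]]
ft_force: [-1.7, 1.2, 6.5]
width: 0.0549
grip_force: 41.9
t: 23.12
tool_pos: [0.4402, -0.1622, 0.1235]
eef_rot: [[-0.001, 1.0, -0.001], [1.0, 0.001, -0.001], [-0.001, -0.001, -1.0]]
ft_force: [0.6, -0.5, -1.5]
width: 0.0548
grip_force: 43.7
t 23.12 pos [ 440.2 -162.2  123.5] travel cm [ 0.09 -0.    4.45] dr [-0.0015  0.0006  0.0007] F [ 0.6 -0.5 -1.5] w 54.8 q6 -0.43
```

```bash
python3 -m jog '{"travel":[[0,0,0.8],[0,0,1.6],[0,0,2.4],[0,0,3.4],[0,0,3.4]],"dr":[[0,0,0],[0,0,0],[0,0,0],[0,0,0],[0,0,0]]}' 
python3 -m jog '{"travel":[[0,0,0.3],[0,0,0.6],[0,0,0.9],[0,0,0.9],[0,0,0.9]],"dr":[[0,0,0],[0,0,0],[0,0,0],[0,0,0],[0,0,0]]}'
```

```text
t: 23.53
tool_pos: [0.4382, -0.1618, 0.0865]
eef_rot: [[-0.0, 1.0, -0.005], [1.0, 0.0, 0.001], [0.001, -0.005, -1.0]]
ft_force: [-1.0, 0.2, -2.8]
width: 0.0552
grip_force: 43.7
t: 23.95
tool_pos: [0.4398, -0.1627, 0.0824]
eef_rot: [[0.0, 1.0, 0.0], [1.0, -0.0, -0.002], [-0.002, 0.0, -1.0]]
ft_force: [-3.0, 1.0, 5.3]
width: 0.0551
grip_force: 44.2
```

```bash
python3 -m jog '{"travel":[[0,0,0],[0,0,0],[0,0,0],[0,0,0]],"dr":[[0,0,0],[0,0,0],[0,0,0],[0,0,0]]}' 0.2 >/dev/null
python3 -m jog '{"travel":[[0,0,-2],[0,0,-5],[0,0,-9],[0,0,-12.6],[0,0,-12.6]],"dr":[[0,0,0],[0,0,0],[0,0,0],[0,0,0],[0,0,0]]}' >/dev/null
python3 -m jog '{"travel":[[4,0.4,0],[8,0.8,0],[12,1.2,0],[16,1.4,0],[19,1.6,0]],"dr":[[0,0,0],[0,0,0],[0,0,0],[0,0,0],[0,0,0]]}' >/dev/null
python3 -m jog '{"travel":[[4,0.4,0],[8,0.7,0],[9.6,0.8,0],[9.6,0.8,0],[9.6,0.8,0]],"dr":[[0,0,0],[0,0,0],[0,0,0],[0,0,0],[0,0,0]]}' >/dev/null
python3 -m jog '{"travel":[[0,0,0],[0,0,0],[0,0,0],[0,0,0]],"dr":[[0,0,0],[0,0,0],[0,0,0],[0,0,0]]}'
python3 rem.py 463.5 123.2 77
python3 - <<'E'
from lib import *
c=camera("wrist")
for q in ("yellow_new","empty_1"):
  for d in spotter.trace("wrist",q)[:3]: print(q,d["conf"],d["position"],*lid(world(c,d["mask"])))
c=camera("top")
for q in ("yellow_new","empty_1"):
  for d in spotter.trace("top",q)[:5]: print(q,d["conf"],d["position"],*lid(world(c,d["mask"])))
E
```

```text
t: 25.87
tool_pos: [0.4638, 0.1226, 0.2067]
eef_rot: [[0.002, 1.0, -0.001], [1.0, -0.002, -0.001], [-0.001, -0.001, -1.0]]
ft_force: [-0.7, -0.6, 0.2]
width: 0.0683
grip_force: 0.0
t 25.87 pos [463.8 122.6 206.7] travel cm [ 0.07 -0.02 12.97] dr [-0.0007  0.001  -0.0018] F [-0.7 -0.6  0.2] w 68.3 q6 0.19
yellow_new 0.79 [239.3, 321.9] [464.4 128.7  31.9  96.7] [464.3 126.   95.5]
empty_1 0.84 [129.2, 327.9] [466.7 201.   28.3  96.8] [466.8 201.5  95.6]
empty_1 0.75 [252.6, 558.1] [656.5 106.8  28.6  84.7] [654.3 108.5  83.4]
empty_1 0.66 [332.9, 313.4] [460.9  46.8  28.5  96.6] [461.3  48.9  95.5]
yellow_new 0.52 [258.1, 297.3] [439.6  44.7  48.2 100. ] [460.2  43.9 103.3]
yellow_new 0.51 [260.7, 274.9] [456.8 110.3  22.5  98.3] [456.7 108.4  95.2]
empty_1 0.85 [259.0, 242.3] [464.5 199.5  26.2  99.2] [462.3 198.6  95.5]
empty_1 0.77 [196.4, 281.5] [656.7 105.1  27.5  87.4] [660.2 103.7  83.7]
empty_1 0.74 [320.2, 396.2] [ 275.1 -233.9   28.3   87.2] [ 274.4 -233.7   83.7]
empty_1 0.62 [257.3, 391.4] [ 454.8 -239.9   28.5  101.7] [ 454.9 -239.7   98.3]
```

```bash
python3 -m jog '{"travel":[[0.15,0,4],[0.15,0,8],[0.15,0,11.5],[0.15,0,12.8],[0.15,0,12.8]],"dr":[[0,0,0],[0,0,0],[0,0,0],[0,0,0],[0,0,0]]}' >/dev/null
python3 -m jog '{"travel":[[0,0,0],[0,0,0]],"dr":[[0,0,0],[0,0,0]]}' 
python3 -m jog '{"travel":[[0,0,0],[0,0,0],[0,0,0],[0,0,0],[0,0,0]],"dr":[[0,0,0],[0,0,0],[0,0,0],[0,0,0],[0,0,0]]}' 0.9 40
python3 -m jog '{"travel":[[0,0,-1],[0,0,-2.5],[0,0,-5],[0,0,-8],[0,0,-11.5]],"dr":[[0,0,0],[0,0,0],[0,0,0],[0,0,0],[0,0,0]]}' >/dev/null
python3 -m jog '{"travel":[[0,0,-1.3],[-2,0,-1.3],[-5,0.5,-1.3],[-9,2,-1.3],[-13,3.5,-1.3]],"dr":[[0,0,0],[0,0,0],[0,0,0],[0,0,0],[0,0,0]]}' >/dev/null
python3 -m jog '{"travel":[[-4,1,0],[-8,2,0],[-11,3,0],[-13,3.4,0],[-13.5,3.4,0]],"dr":[[0,0,0],[0,0,0],[0,0,0],[0,0,0],[0,0,0]]}' >/dev/null
python3 -m jog '{"travel":[[0,0,0],[0,0,0],[0,0,0],[0,0,0]],"dr":[[0,0,0],[0,0,0],[0,0,0],[0,0,0]]}'
python3 rem.py 533.3 -143.3 82
```

```text
t: 26.75
tool_pos: [0.465, 0.1253, 0.0814]
eef_rot: [[0.0, 1.0, 0.003], [1.0, -0.0, -0.0], [-0.0, 0.003, -1.0]]
ft_force: [-0.7, 0.4, 0.3]
width: 0.0681
grip_force: 0.0
t: 27.17
tool_pos: [0.465, 0.1254, 0.0818]
eef_rot: [[-0.0, 1.0, 0.004], [1.0, 0.0, 0.0], [0.0, 0.004, -1.0]]
ft_force: [-2.6, 0.1, 7.0]
width: 0.0548
grip_force: 41.4
t: 28.75
tool_pos: [0.5319, -0.1366, 0.2069]
eef_rot: [[-0.002, 1.0, -0.001], [1.0, 0.002, -0.001], [-0.001, -0.001, -1.0]]
ft_force: [-0.2, 0.1, -1.9]
width: 0.055
grip_force: 43.6
t 28.75 pos [ 531.9 -136.6  206.9] travel cm [-0.66  0.15 12.49] dr [-0.0007  0.0007  0.0017] F [-0.2  0.1 -1.9] w 55.0 q6 -0.31
```

```bash
python3 -m jog '{"travel":[[-0.3,0.1,1],[-0.65,0.15,3],[-0.65,0.15,6],[-0.65,0.15,9],[-0.65,0.15,9.5]],"dr":[[0,0,0],[0,0,0],[0,0,0],[0,0,0],[0,0,0]]}' >/dev/null
python3 -m jog '{"travel":[[0,0,0],[0,0,0],[0,0,0],[0,0,0]],"dr":[[0,0,0],[0,0,0],[0,0,0],[0,0,0]]}' >/dev/null
python3 rem.py 533.3 -143.3 85
```

```text
t 29.5 pos [ 534.6 -144.8  114.5] travel cm [ 0.16 -0.14  2.94] dr [0.0031 0.0024 0.0002] F [ 0.2  0.2 -3.2] w 54.8 q6 -0.33
```

```bash
python3 -m jog '{"travel":[[0.1,-0.1,0.8],[0.1,-0.1,1.6],[0.1,-0.1,2.3],[0.1,-0.1,2.5],[0.1,-0.1,2.5]],"dr":[[0,0,0],[0,0,0],[0,0,0],[0,0,0],[0,0,0]]}' 
python3 -m jog '{"travel":[[0,0,0.3],[0,0,0.6],[0,0,0.8],[0,0,0.8],[0,0,0.8]],"dr":[[0,0,0],[0,0,0],[0,0,0],[0,0,0],[0,0,0]]}'
```

```text
t: 29.92
tool_pos: [0.5318, -0.1434, 0.0858]
eef_rot: [[-0.0, 1.0, -0.003], [1.0, 0.0, -0.001], [-0.001, -0.003, -1.0]]
ft_force: [-0.2, -0.1, -3.2]
width: 0.055
grip_force: 43.8
t: 30.33
tool_pos: [0.5325, -0.144, 0.0848]
eef_rot: [[0.0, 1.0, 0.001], [1.0, -0.0, -0.003], [-0.003, 0.001, -1.0]]
ft_force: [-14.3, 3.5, 24.9]
width: 0.055
grip_force: 46.6
```

```bash
python3 -m jog '{"travel":[[0,0,0],[0,0,0],[0,0,0],[0,0,0]],"dr":[[0,0,0],[0,0,0],[0,0,0],[0,0,0]]}' 0.2 >/dev/null
python3 -m jog '{"travel":[[0,0,-2],[0,0,-5],[0,0,-9],[0,0,-12],[0,0,-12]],"dr":[[0,0,0],[0,0,0],[0,0,0],[0,0,0],[0,0,0]]}' >/dev/null
python3 -m jog '{"travel":[[-3,-2.4,0],[-6,-5,0],[-9,-7,0],[-9.5,-7.75,0],[-9.5,-7.75,0]],"dr":[[0,0,0],[0,0,0],[0,0,0],[0,0,0],[0,0,0]]}' >/dev/null
python3 -m jog '{"travel":[[0,0,0],[0,0,0],[0,0,0],[0,0,0]],"dr":[[0,0,0],[0,0,0],[0,0,0],[0,0,0]]}'>/dev/null
python3 rem.py 455 -239.3 80
python3 - <<'E'
from lib import *
for n in ("top","wrist"):
 c=camera(n)
 for q in ("yellow_old","empty_1","green_old"):
  for d in spotter.trace(n,q)[:5]: print(n,q,d["conf"],d["position"],*lid(world(c,d["mask"])))
E
```

```text
t 31.83 pos [ 455.6 -237.5  198.7] travel cm [-0.17 -0.05 11.87] dr [-0.0011  0.0007  0.0017] F [-0.4  0.3 -0.5] w 67.9 q6 -0.55
top yellow_old 0.83 [264.3, 367.0] [ 424.9 -150.3   45.5  102.4] [ 440.7 -159.2  100.2]
top yellow_old 0.3 [257.6, 299.6] [461.   46.1  27.8  99.6] [460.8  46.   95.8]
top empty_1 0.75 [258.0, 243.0] [462.8 197.4  31.2  99.3] [465.7 199.8  95.7]
top empty_1 0.49 [261.2, 393.3] [ 448.2 -236.2   20.4  102.9] [ 445.7 -237.4   99.2]
top green_old 0.69 [225.4, 382.8] [ 510.9 -197.4   71.1  103. ] [ 547.4 -220.3  100.8]
top green_old 0.41 [247.8, 242.0] [542.8 196.9 191.1 106.2] [526.8 211.2 106.7]
wrist yellow_old 0.73 [130.4, 297.4] [ 440.4 -161.6   28.2  100.1] [ 440.5 -160.9   98.7]
wrist empty_1 0.9 [246.7, 318.7] [ 455.4 -240.    28.1   99.7] [ 455.5 -238.5   98.5]
wrist empty_1 0.9 [229.7, 87.3] [ 274.7 -234.4   28.5   84.4] [ 276.7 -233.    83.2]
wrist green_old 0.67 [221.1, 451.1] [ 547.9 -221.4   28.   100. ] [ 546.9 -220.1   98.7]
```

```bash
python3 -m jog '{"travel":[[-0.2,0,4],[-0.2,0,8],[-0.2,0,11],[-0.2,0,11.8],[-0.2,0,11.8]],"dr":[[0,0,0],[0,0,0],[0,0,0],[0,0,0],[0,0,0]]}' >/dev/null
python3 -m jog '{"travel":[[0,0,0],[0,0,0]],"dr":[[0,0,0],[0,0,0]]}' >/dev/null
python3 -m jog '{"travel":[[0,0,0],[0,0,0],[0,0,0],[0,0,0],[0,0,0]],"dr":[[0,0,0],[0,0,0],[0,0,0],[0,0,0],[0,0,0]]}' 0.9 40
python3 -m jog '{"travel":[[0,0,-1],[0,0,-2.5],[0,0,-5],[0,0,-8],[0,0,-11.5]],"dr":[[0,0,0],[0,0,0],[0,0,0],[0,0,0],[0,0,0]]}' >/dev/null
python3 -m jog '{"travel":[[2,0,-1.3],[5,0.1,-1.3],[9,0.2,-1.3],[13,0.3,-1.3],[17,0.4,-1.3]],"dr":[[0,0,0],[0,0,0],[0,0,0],[0,0,0],[0,0,0]]}' >/dev/null
python3 -m jog '{"travel":[[4,0.1,0],[8,0.2,0],[12,0.3,0],[16,0.4,0],[19,0.5,0]],"dr":[[0,0,0],[0,0,0],[0,0,0],[0,0,0],[0,0,0]]}' >/dev/null
python3 -m jog '{"travel":[[0,0,0],[0,0,0],[0,0,0],[0,0,0]],"dr":[[0,0,0],[0,0,0],[0,0,0],[0,0,0]]}'
python3 rem.py 464.1 123.6 82
```

```text
t: 33.23
tool_pos: [0.456, -0.2414, 0.0841]
eef_rot: [[0.0, 1.0, 0.003], [1.0, -0.0, -0.004], [-0.004, 0.003, -1.0]]
ft_force: [-2.0, -0.0, 6.0]
width: 0.0553
grip_force: 41.7
t: 34.82
tool_pos: [0.4641, 0.1186, 0.209]
eef_rot: [[0.001, 1.0, -0.001], [1.0, -0.001, -0.001], [-0.001, -0.001, -1.0]]
ft_force: [-0.5, -0.1, -1.9]
width: 0.0553
grip_force: 42.8
t 34.82 pos [464.1 118.6 209. ] travel cm [5.20e-01 1.00e-02 1.27e+01] dr [-0.0006  0.0014 -0.0014] F [-0.5 -0.1 -1.9] w 55.3 q6 0.18
```

```bash
python3 -m jog '{"travel":[[0.4,0,1],[0.4,0,3],[0.4,0,6],[0.4,0,9],[0.4,0,9.5]],"dr":[[0,0,0],[0,0,0],[0,0,0],[0,0,0],[0,0,0]]}' >/dev/null
python3 -m jog '{"travel":[[0,0,0],[0,0,0],[0,0,0],[0,0,0]],"dr":[[0,0,0],[0,0,0],[0,0,0],[0,0,0]]}' >/dev/null
python3 rem.py 464.1 122.5 81
```

```text
t 35.57 pos [465.  123.6 116. ] travel cm [-0.11 -0.1   3.5 ] dr [ 0.0028  0.0003 -0.0003] F [ 0.8 -1.1 -1.7] w 55.1 q6 0.19
```

```bash
python3 -m jog '{"travel":[[0,0,0.8],[0,0,1.6],[0,0,2.4],[0,0,3.1],[0,0,3.1]],"dr":[[0,0,0],[0,0,0],[0,0,0],[0,0,0],[0,0,0]]}' 
python3 -m jog '{"travel":[[0,0,0.3],[0,0,0.6],[0,0,0.7],[0,0,0.7],[0,0,0.7]],"dr":[[0,0,0],[0,0,0],[0,0,0],[0,0,0],[0,0,0]]}'
```

```text
t: 35.98
tool_pos: [0.4631, 0.1235, 0.0812]
eef_rot: [[-0.0, 1.0, -0.003], [1.0, 0.0, -0.001], [-0.001, -0.003, -1.0]]
ft_force: [-0.0, 0.1, -2.3]
width: 0.055
grip_force: 42.9
t: 36.4
tool_pos: [0.4636, 0.1238, 0.0806]
eef_rot: [[-0.0, 1.0, -0.0], [1.0, 0.0, -0.0], [-0.0, -0.0, -1.0]]
ft_force: [-16.0, -3.2, 29.1]
width: 0.0554
grip_force: 45.7
```

```bash
python3 -m jog '{"travel":[[0,0,0],[0,0,0],[0,0,0],[0,0,0]],"dr":[[0,0,0],[0,0,0],[0,0,0],[0,0,0]]}' 0.2 >/dev/null
python3 -m jog '{"travel":[[0,0,-2],[0,0,-5],[0,0,-9],[0,0,-12.6],[0,0,-12.6]],"dr":[[0,0,0],[0,0,0],[0,0,0],[0,0,0],[0,0,0]]}' >/dev/null
python3 -m jog '{"travel":[[-4,0.9,0],[-8,1.8,0],[-12,2.7,0],[-16,3.6,0],[-20,4.5,0]],"dr":[[0,0,0],[0,0,0],[0,0,0],[0,0,0],[0,0,0]]}' >/dev/null
python3 -m jog '{"travel":[[-4,0.9,0],[-8,1.8,0],[-12,2.7,0],[-14.6,3.9,0],[-14.6,3.9,0]],"dr":[[0,0,0],[0,0,0],[0,0,0],[0,0,0],[0,0,0]]}' >/dev/null
python3 -m jog '{"travel":[[0,0,0],[0,0,0],[0,0,0],[0,0,0]],"dr":[[0,0,0],[0,0,0],[0,0,0],[0,0,0]]}' >/dev/null
python3 rem.py 548 -221.4 81
```

```text
t 38.32 pos [ 548.  -221.2  202.1] travel cm [-1.000e-02  1.000e-02  1.211e+01] dr [-0.0005  0.001   0.0016] F [-0.2  1.   0.6] w 68.4 q6 -0.44
```

```bash
python3 -m jog '{"travel":[[0.15,0,4],[0.15,0,8],[0.15,0,11],[0.15,0,12],[0.15,0,12]],"dr":[[0,0,0],[0,0,0],[0,0,0],[0,0,0],[0,0,0]]}' >/dev/null
python3 -m jog '{"travel":[[0,0,0],[0,0,0]],"dr":[[0,0,0],[0,0,0]]}' >/dev/null
python3 -m jog '{"travel":[[0,0,0],[0,0,0],[0,0,0],[0,0,0],[0,0,0]],"dr":[[0,0,0],[0,0,0],[0,0,0],[0,0,0],[0,0,0]]}' 0.9 40
python3 -m jog '{"travel":[[0,0,-1],[0,0,-2.5],[0,0,-4.5],[0,0,-4.5],[0,0,-4.5]],"dr":[[0,0,0],[0,0,0],[0,0,0],[0,0,0],[0,0,0]]}' >/dev/null
python3 -m jog '{"travel":[[-0.4,-2,0],[-1,-5,0],[-1.5,-8,0],[-1.8,-9.3,0],[-1.8,-9.3,0]],"dr":[[0,0,0],[0,0,0],[0,0,0],[0,0,0],[0,0,0]]}' >/dev/null
python3 -m jog '{"travel":[[0,0,0],[0,0,0],[0,0,0],[0,0,0]],"dr":[[0,0,0],[0,0,0],[0,0,0],[0,0,0]]}' >/dev/null
python3 rem.py 455.3 -239.8 83
```

```text
t: 39.32
tool_pos: [0.5491, -0.2217, 0.0854]
eef_rot: [[0.0, 1.0, 0.004], [1.0, -0.0, -0.003], [-0.003, 0.004, -1.0]]
ft_force: [-1.4, 1.3, 6.2]
width: 0.055
grip_force: 41.7
t 40.48 pos [ 455.5 -238.7  126.5] travel cm [-0.11 -0.01  4.35] dr [-0.0014  0.0006  0.0008] F [-1.2 -0.7 -1.9] w 54.6 q6 -0.55
```

```bash
python3 -m jog '{"travel":[[-0.1,0,0.8],[-0.1,0,1.6],[-0.1,0,2.4],[-0.1,0,3.4],[-0.1,0,3.4]],"dr":[[0,0,0],[0,0,0],[0,0,0],[0,0,0],[0,0,0]]}' 
python3 -m jog '{"travel":[[0,0,0.3],[0,0,0.6],[0,0,0.9],[0,0,0.9],[0,0,0.9]],"dr":[[0,0,0],[0,0,0],[0,0,0],[0,0,0],[0,0,0]]}'
```

```text
t: 40.9
tool_pos: [0.4536, -0.2392, 0.0894]
eef_rot: [[-0.0, 1.0, -0.005], [1.0, 0.0, 0.002], [0.002, -0.005, -1.0]]
ft_force: [-0.4, 0.4, -2.8]
width: 0.0547
grip_force: 43.6
t: 41.32
tool_pos: [0.4551, -0.2404, 0.0855]
eef_rot: [[0.0, 1.0, 0.0], [1.0, -0.0, -0.002], [-0.002, 0.0, -1.0]]
ft_force: [-3.6, 1.4, 5.5]
width: 0.0548
grip_force: 44.2
```

```bash
python3 -m jog '{"travel":[[0,0,0],[0,0,0],[0,0,0],[0,0,0]],"dr":[[0,0,0],[0,0,0],[0,0,0],[0,0,0]]}' 0.2 >/dev/null
python3 -m jog '{"travel":[[0,0,-2],[0,0,-5],[0,0,-9],[0,0,-12.4],[0,0,-12.4]],"dr":[[0,0,0],[0,0,0],[0,0,0],[0,0,0],[0,0,0]]}' >/dev/null
python3 -m jog '{"travel":[[4,0.1,0],[8,0.2,0],[12,0.3,0],[16,0.4,0],[19,0.4,0]],"dr":[[0,0,0],[0,0,0],[0,0,0],[0,0,0],[0,0,0]]}' >/dev/null
python3 -m jog '{"travel":[[4,0.1,0],[8,0.2,0],[9.6,0.2,0],[9.6,0.2,0],[9.6,0.2,0]],"dr":[[0,0,0],[0,0,0],[0,0,0],[0,0,0],[0,0,0]]}' >/dev/null
python3 -m jog '{"travel":[[0,0,0],[0,0,0],[0,0,0],[0,0,0]],"dr":[[0,0,0],[0,0,0],[0,0,0],[0,0,0]]}' >/dev/null
python3 rem.py 461 46.3 80
python3 - <<'E'
from lib import *
c=camera("wrist")
for q in ("green_new","empty_1"):
  for d in spotter.trace("wrist",q)[:4]: print(q,d["conf"],d["position"],*lid(world(c,d["mask"])))
E
```

```text
t 43.23 pos [461.   45.1 207.6] travel cm [1.300e-01 1.000e-02 1.276e+01] dr [-0.001   0.0011 -0.0018] F [ 0.8 -0.   1. ] w 68.4 q6 0.03
green_new 0.88 [240.4, 319.4] [460.8  49.5  30.8  96.7] [461.   48.   95.5]
green_new 0.35 [377.8, 326.2] [454.  -59.7 122.4  30.8] [ 462.2 -116.9   29.8]
empty_1 0.92 [118.3, 574.1] [646.3 133.1  28.5  84.7] [644.3 133.8  83.4]
empty_1 0.7 [126.3, 325.1] [464.3 125.   28.3  96.8] [464.2 125.5  95.6]
empty_1 0.62 [21.9, 329.0] [466.7 196.9  27.8  96.7] [466.5 185.7  95.1]
empty_1 0.58 [463.8, 150.0] [341.9 -81.6 162.1  54.2] [ 277.2 -208.4   52.1]
```

empty_2 has been knocked to (646,133); noted for later. Grasping the green one.

```bash
python3 -m jog '{"travel":[[0.15,0,4],[0.15,0,8],[0.15,0,11.5],[0.15,0,12.6],[0.15,0,12.6]],"dr":[[0,0,0],[0,0,0],[0,0,0],[0,0,0],[0,0,0]]}' >/dev/null
python3 -m jog '{"travel":[[0,0,0],[0,0,0]],"dr":[[0,0,0],[0,0,0]]}' >/dev/null
python3 -m jog '{"travel":[[0,0,0],[0,0,0],[0,0,0],[0,0,0],[0,0,0]],"dr":[[0,0,0],[0,0,0],[0,0,0],[0,0,0],[0,0,0]]}' 0.9 40
python3 -m jog '{"travel":[[0,0,-1],[0,0,-2.5],[0,0,-5],[0,0,-8],[0,0,-11.5]],"dr":[[0,0,0],[0,0,0],[0,0,0],[0,0,0],[0,0,0]]}' >/dev/null
python3 -m jog '{"travel":[[0,0,-1.3],[-2,0,-1.3],[-5,1,-1.3],[-9,2.5,-1.3],[-13,4.2,-1.3]],"dr":[[0,0,0],[0,0,0],[0,0,0],[0,0,0],[0,0,0]]}' >/dev/null
python3 -m jog '{"travel":[[-4,1.5,0],[-8,3,0],[-11,4,0],[-13.6,4.5,0],[-13.6,4.5,0]],"dr":[[0,0,0],[0,0,0],[0,0,0],[0,0,0],[0,0,0]]}' >/dev/null
python3 -m jog '{"travel":[[0,0,0],[0,0,0],[0,0,0],[0,0,0]],"dr":[[0,0,0],[0,0,0],[0,0,0],[0,0,0]]}' >/dev/null
python3 rem.py 548.3 -221.4 85
```

```text
t: 44.38
tool_pos: [0.4621, 0.0475, 0.0848]
eef_rot: [[-0.0, 1.0, 0.003], [1.0, 0.0, -0.001], [-0.001, 0.003, -1.0]]
ft_force: [-2.5, -0.1, 5.4]
width: 0.055
grip_force: 41.2
t 45.97 pos [ 546.9 -214.6  210.1] travel cm [-0.67  0.15 12.51] dr [-0.0006  0.0009  0.0015] F [ 0.1 -0.1 -4.2] w 54.8 q6 -0.43
```

Expected contact at TCP 87.8.

```bash
python3 -m jog '{"travel":[[-0.3,0.1,1],[-0.55,0.1,3],[-0.55,0.1,6],[-0.55,0.1,9],[-0.55,0.1,9.5]],"dr":[[0,0,0],[0,0,0],[0,0,0],[0,0,0],[0,0,0]]}' >/dev/null
python3 -m jog '{"travel":[[0,0,0],[0,0,0],[0,0,0],[0,0,0]],"dr":[[0,0,0],[0,0,0],[0,0,0],[0,0,0]]}' >/dev/null
python3 rem.py 548.3 -221.4 88
```

```text
t 46.72 pos [ 548.9 -221.8  117.7] travel cm [ 0.05 -0.07  2.97] dr [0.003  0.0029 0.0001] F [-0.   0.7 -3. ] w 54.8 q6 -0.44
```

```bash
python3 -m jog '{"travel":[[0.05,0,0.8],[0.05,0,1.6],[0.05,0,2.3],[0.05,0,2.6],[0.05,0,2.6]],"dr":[[0,0,0],[0,0,0],[0,0,0],[0,0,0],[0,0,0]]}' 
python3 -m jog '{"travel":[[0,0,0.3],[0,0,0.6],[0,0,0.6],[0,0,0.6],[0,0,0.6]],"dr":[[0,0,0],[0,0,0],[0,0,0],[0,0,0],[0,0,0]]}'
```

```text
t: 47.13
tool_pos: [0.5474, -0.2209, 0.0883]
eef_rot: [[0.0, 1.0, -0.002], [1.0, -0.0, -0.001], [-0.001, -0.002, -1.0]]
ft_force: [0.1, 0.2, -2.5]
width: 0.0551
grip_force: 43.8
t: 47.55
tool_pos: [0.5476, -0.2214, 0.0878]
eef_rot: [[0.0, 1.0, 0.001], [1.0, -0.0, -0.003], [-0.003, 0.001, -1.0]]
ft_force: [-11.7, 2.9, 21.0]
width: 0.055
grip_force: 46.2
```

```bash
python3 -m jog '{"travel":[[0,0,0],[0,0,0],[0,0,0],[0,0,0]],"dr":[[0,0,0],[0,0,0],[0,0,0],[0,0,0]]}' 0.2 >/dev/null
python3 -m jog '{"travel":[[0,0,-2],[0,0,-5],[0,0,-9],[0,0,-12],[0,0,-12]],"dr":[[0,0,0],[0,0,0],[0,0,0],[0,0,0],[0,0,0]]}' >/dev/null
python3 -m jog '{"travel":[[3.8,1.1,0],[7.6,2.2,0],[11.4,3.3,0],[15.2,4.4,0],[18.5,5.3,0]],"dr":[[0,0,0],[0,0,0],[0,0,0],[0,0,0],[0,0,0]]}' >/dev/null
python3 -m jog '{"travel":[[3.8,1.1,0],[7.6,2.2,0],[11.4,3.3,0],[15.2,4.4,0],[16.9,4.5,0]],"dr":[[0,0,0],[0,0,0],[0,0,0],[0,0,0],[0,0,0]]}' >/dev/null
python3 -m jog '{"travel":[[0,0,0],[0,0,0],[0,0,0],[0,0,0]],"dr":[[0,0,0],[0,0,0],[0,0,0],[0,0,0]]}' >/dev/null
python3 rem.py 646 133 66
python3 - <<'E'
from lib import *
c=camera("wrist")
for q in ("empty_1",):
  for d in spotter.trace("wrist",q)[:4]: print(q,d["conf"],d["position"],*lid(world(c,d["mask"])))
cv2.imwrite("pics/w6.png",c["img"][:,:,::-1])
c=camera("top");cv2.imwrite("pics/t6.png",cv2.resize(c["img"][150:350,150:500,::-1],None,fx=2,fy=2))
E
```

```text
t 49.47 pos [645.9 131.8 202.2] travel cm [ 0.14  0.03 13.62] dr [-0.0012  0.0015 -0.0016] F [-0.1 -0.8 -0.1] w 68.3 q6 0.15
empty_1 0.97 [237.6, 322.3] [647.2 133.8  28.   84.7] [647.2 135.   83.5]
empty_1 0.66 [475.0, 132.3] [ 442.  -143.    21.6   39.6] [ 443.6 -136.1   35.7]
empty_1 0.62 [247.7, 78.9] [464.7 125.6  28.9  96.5] [467.2 126.7  95.2]
empty_1 0.6 [142.5, 65.7] [467.8 200.7  28.5  96.5] [470.3 201.3  95.1]
```

View pics/w6.png

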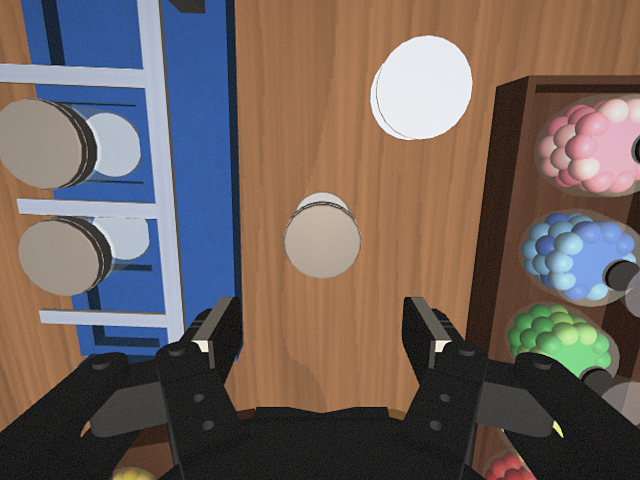

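View pics/t6.png

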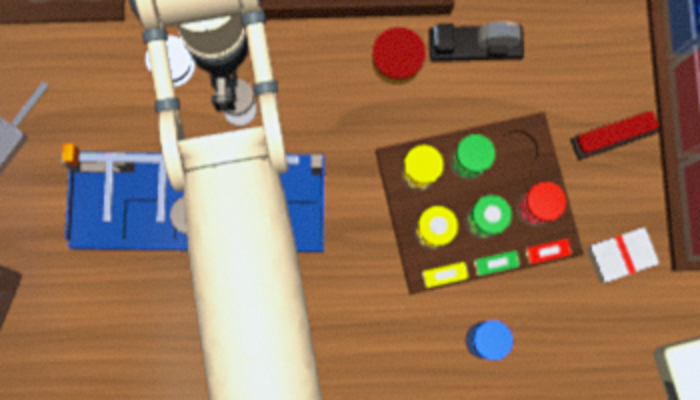

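Wrist view: empty_2's grey lid is at (322,240), clear of the ribbon spool (423,88) and the candy rack. Top crop: the stand shows old yellow and old green in front, the new ones behind, and red in front. Fetching empty_2 for the right-hand pocket.

```bash
python3 -m jog '{"travel":[[0.25,0.1,4],[0.25,0.1,8],[0.25,0.1,12],[0.25,0.1,13.5],[0.25,0.1,13.5]],"dr":[[0,0,0],[0,0,0],[0,0,0],[0,0,0],[0,0,0]]}' >/dev/null
python3 -m jog '{"travel":[[0,0,0],[0,0,0]],"dr":[[0,0,0],[0,0,0]]}' >/dev/null
python3 -m jog '{"travel":[[0,0,0],[0,0,0],[0,0,0],[0,0,0],[0,0,0]],"dr":[[0,0,0],[0,0,0],[0,0,0],[0,0,0],[0,0,0]]}' 0.9 40
python3 -m jog '{"travel":[[0,0,-1],[0,0,-2.5],[0,0,-5],[0,0,-9],[0,0,-13]],"dr":[[0,0,0],[0,0,0],[0,0,0],[0,0,0],[0,0,0]]}' >/dev/null
python3 -m jog '{"travel":[[0,0,-1],[-1,-2,-1],[-3,-6,-1],[-5,-10,-1],[-7,-14,-1]],"dr":[[0,0,0],[0,0,0],[0,0,0],[0,0,0],[0,0,0]]}' >/dev/null
python3 -m jog '{"travel":[[-1,-2.5,0],[-1.8,-4,0],[-1.8,-4.6,0],[-1.8,-4.6,0]],"dr":[[0,0,0],[0,0,0],[0,0,0],[0,0,0]]}' >/dev/null
python3 -m jog '{"travel":[[0,0,0],[0,0,0],[0,0,0],[0,0,0]],"dr":[[0,0,0],[0,0,0],[0,0,0],[0,0,0]]}' >/dev/null
python3 rem.py 461.2 46 80
```

```text
t: 50.62
tool_pos: [0.6483, 0.1357, 0.0712]
eef_rot: [[0.0, 1.0, 0.004], [1.0, -0.0, -0.0], [-0.0, 0.004, -1.0]]
ft_force: [-1.2, -0.5, 6.4]
width: 0.0546
grip_force: 42.0
t 52.12 pos [469.6  52.2 207.2] travel cm [-0.61 -0.81 12.72] dr [-0.002   0.0009  0.0006] F [ 1.8  0.1 -1.8] w 55.2 q6 0.04
```

```bash
python3 -m jog '{"travel":[[-0.5,-0.8,0],[-0.5,-0.8,2],[-0.5,-0.8,5],[-0.5,-0.8,8],[-0.5,-0.8,9]],"dr":[[0,0,0],[0,0,0],[0,0,0],[0,0,0],[0,0,0]]}' >/dev/null
python3 -m jog '{"travel":[[0,0,0],[0,0,0],[0,0,0],[0,0,0]],"dr":[[0,0,0],[0,0,0],[0,0,0],[0,0,0]]}' >/dev/null
python3 rem.py 461.2 47 83
```

```text
t 52.87 pos [462.1  46.8 120.1] travel cm [ 0.03 -0.1   3.71] dr [0.0028 0.0009 0.    ] F [-0.1 -0.6 -2.4] w 54.9 q6 0.03
```

```bash
python3 -m jog '{"travel":[[0.05,-0.05,0.8],[0.05,-0.05,1.6],[0.05,-0.05,2.4],[0.05,-0.05,3.2],[0.05,-0.05,3.3]],"dr":[[0,0,0],[0,0,0],[0,0,0],[0,0,0],[0,0,0]]}' 
python3 -m jog '{"travel":[[0,0,0.3],[0,0,0.6],[0,0,0.6],[0,0,0.6],[0,0,0.6]],"dr":[[0,0,0],[0,0,0],[0,0,0],[0,0,0],[0,0,0]]}'
```

```text
t: 53.28
tool_pos: [0.4596, 0.0472, 0.083]
eef_rot: [[-0.0, 1.0, -0.003], [1.0, 0.0, -0.001], [-0.001, -0.003, -1.0]]
ft_force: [-0.1, -0.2, -2.3]
width: 0.0551
grip_force: 42.5
t: 53.7
tool_pos: [0.46, 0.0472, 0.0827]
eef_rot: [[-0.0, 1.0, -0.001], [1.0, 0.0, -0.001], [-0.001, -0.001, -1.0]]
ft_force: [-13.7, -1.3, 22.7]
width: 0.0551
grip_force: 44.8
```

```bash
python3 -m jog '{"travel":[[0,0,0],[0,0,0],[0,0,0],[0,0,0]],"dr":[[0,0,0],[0,0,0],[0,0,0],[0,0,0]]}' 0.2 30 >/dev/null
python3 -m jog '{"travel":[[0,0,-2],[0,0,-5],[0,0,-9],[0,0,-13],[0,0,-13]],"dr":[[0,0,0],[0,0,0],[0,0,0],[0,0,0],[0,0,0]]}' >/dev/null
python3 -m jog '{"travel":[[3.8,1.1,0],[7.6,2.2,0],[11.4,3.3,0],[15.2,4.4,0],[18,5,0]],"dr":[[0,0,0],[0,0,0],[0,0,0],[0,0,0],[0,0,0]]}' >/dev/null
python3 -m jog '{"travel":[[3.8,1.1,0],[7.6,2.2,0],[11.4,3.3,0],[14.2,4.4,0],[14.2,4.4,0]],"dr":[[0,0,0],[0,0,0],[0,0,0],[0,0,0],[0,0,0]]}' >/dev/null
python3 -m jog '{"travel":[[0,0,0],[0,0,0],[0,0,0],[0,0,0]],"dr":[[0,0,0],[0,0,0],[0,0,0],[0,0,0]]}' >/dev/null
python3 rem.py 554.6 369.5 133
python3 - <<'E'
from lib import *
for n in ("wrist","top"):
 c=camera(n)
 for q in ("lock_tab","empty_1"):
  for d in spotter.trace(n,q)[:5]: print(n,q,d["conf"],d["position"],*lid(world(c,d["mask"])))
E
```

```text
t 55.62 pos [554.7 368.2 209.1] travel cm [ 0.14 -0.01  7.61] dr [ 0.0001  0.0006 -0.0014] F [-0.3 -0.5  0.3] w 68.3 q6 0.54
wrist lock_tab 0.83 [314.5, 315.5] [551.6 373.1  18.7 140.9] [554.8 369.4 140. ]
wrist empty_1 0.84 [381.4, 249.0] [507.6 280.5  77.3  74.6] [484.  222.2  76.1]
wrist empty_1 0.18 [311.4, 314.1] [537.8 370.4  30.2 140.9] [554.6 369.4 141.1]
top lock_tab 0.63 [234.0, 250.3] [546.1 193.2 152.5 108.5] [526.1 185.1 104.7]
top empty_1 0.9 [257.6, 270.1] [463.6 124.8  27.4  99.3] [463.5 124.2  95.6]
top empty_1 0.84 [258.9, 240.5] [464.  196.7  30.9  99.6] [466.  199.9  95.8]
top empty_1 0.72 [261.0, 300.7] [458.4  44.4  26.6  99.9] [458.7  44.5  96. ]
top empty_1 0.49 [254.6, 421.6] [ 471.8 -321.1   28.3  102. ] [ 471.7 -320.7   98.6]
```

```bash
python3 -m jog '{"travel":[[0.1,0,4],[0.1,0,7.4],[0.1,0,7.4],[0.1,0,7.4],[0.1,0,7.4]],"dr":[[0,0,0],[0,0,0],[0,0,0],[0,0,0],[0,0,0]]}' >/dev/null
python3 -m jog '{"travel":[[0,0,0],[0,0,0]],"dr":[[0,0,0],[0,0,0]]}'
python3 -m jog '{"travel":[[0,0,0],[0,0,0],[0,0,0],[0,0,0],[0,0,0]],"dr":[[0,0,0],[0,0,0],[0,0,0],[0,0,0],[0,0,0]]}' 0.9 30
python3 -m jog '{"travel":[[-1,-0.04,0],[-2,-0.08,0],[-3,-0.12,0],[-3.6,-0.14,0],[-3.9,-0.15,0]],"dr":[[0,0,0],[0,0,0],[0,0,0],[0,0,0],[0,0,0]]}'
python3 -m jog '{"travel":[[-0.2,0,0],[-0.4,0,0],[-0.4,0,0]],"dr":[[0,0,0],[0,0,0],[0,0,0]]}'
```

```text
t: 56.5
tool_pos: [0.5556, 0.3709, 0.1377]
eef_rot: [[-0.0, 1.0, 0.003], [1.0, 0.0, 0.002], [0.002, 0.003, -1.0]]
ft_force: [0.3, 0.4, 1.6]
width: 0.0682
grip_force: 0.0
t: 56.92
tool_pos: [0.554, 0.3703, 0.135]
eef_rot: [[0.0, 1.0, -0.002], [1.0, -0.0, -0.001], [-0.001, -0.002, -1.0]]
ft_force: [-5.0, -0.8, 4.5]
width: 0.0255
grip_force: 30.2
t: 57.33
tool_pos: [0.5524, 0.3311, 0.135]
eef_rot: [[0.0, 1.0, -0.002], [1.0, -0.0, 0.001], [0.001, -0.002, -1.0]]
ft_force: [-3.2, 14.1, 3.8]
width: 0.0253
grip_force: 30.3
t: 57.58
tool_pos: [0.5524, 0.3311, 0.1351]
eef_rot: [[-0.003, 1.0, -0.0], [1.0, 0.003, 0.008], [0.008, -0.0, -1.0]]
ft_force: [-1.7, 16.3, 1.0]
width: 0.0253
grip_force: 30.7
```

The lock moved 39.2 mm and hit its stop, so it is home. Release, rise, retract and do a last check.

```bash
python3 -m jog '{"travel":[[0,0,0],[0,0,0],[0,0,0],[0,0,0],[0,0,0]],"dr":[[0,0,0],[0,0,0],[0,0,0],[0,0,0],[0,0,0]]}' 0.2 >/dev/null
python3 -m jog '{"travel":[[0,0,-3],[0,0,-7],[0,0,-9],[0,0,-9],[0,0,-9]],"dr":[[0,0,0],[0,0,0],[0,0,0],[0,0,0],[0,0,0]]}' >/dev/null
python3 -m jog '{"travel":[[4,-2,0],[8,-4,0],[12,-6,0],[12,-6,0],[12,-6,0]],"dr":[[0,0,0],[0,0,0],[0,0,0],[0,0,0],[0,0,0]]}'
python3 - <<'E'
from lib import *
c=camera("top");cv2.imwrite("pics/t7.png",cv2.resize(c["img"][150:350,150:500,::-1],None,fx=2,fy=2))
c=camera("scene");cv2.imwrite("pics/s7.png",cv2.resize(c["img"][130:410,130:480,::-1],None,fx=2,fy=2))
for q in ("lock_tab","yellow_old","green_old","red_1"):
  for d in spotter.trace("scene",q)[:2]: print(q,d["conf"],d["position"],*lid(world(c,d["mask"])))
E
```

```text
t: 58.83
tool_pos: [0.4907, 0.4496, 0.2213]
eef_rot: [[-0.004, 1.0, -0.004], [1.0, 0.004, -0.003], [-0.003, -0.004, -1.0]]
ft_force: [0.5, -0.5, -0.1]
width: 0.0681
grip_force: 0.0
lock_tab 0.81 [215.5, 375.2] [554.  325.7  12.8 130.2] [554.8 324.6 133.2]
lock_tab 0.47 [258.1, 450.7] [724.1 242.   36.5  40.2] [724.4 240.1  37.9]
yellow_old 0.77 [278.3, 258.4] [ 442.8 -162.3   27.1   98.7] [ 444.1 -163.    96.7]
yellow_old 0.31 [298.2, 212.3] [ 385.4 -254.7   32.6   49.8] [ 389.3 -256.3   46.1]
green_old 0.64 [304.6, 234.0] [ 455.9 -240.7   29.5   99. ] [ 456.9 -241.5   96.8]
green_old 0.56 [221.1, 341.9] [490.6  99.9  63.8 100.2] [464.7 119.5  95.6]
red_1 0.69 [331.9, 207.9] [ 472.5 -320.7   28.4   98.5] [ 473.8 -321.3   96.5]
```

View pics/t7.png

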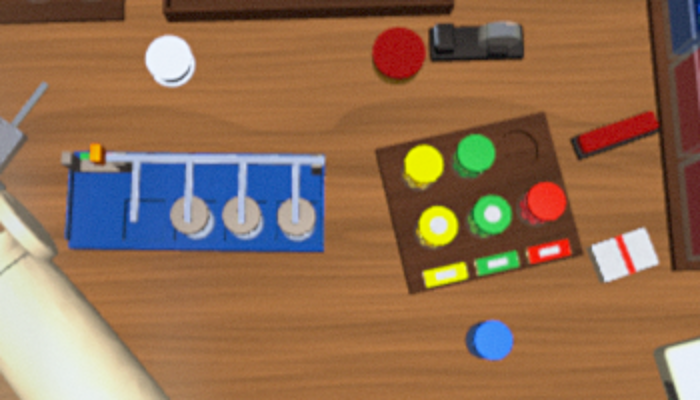

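View pics/s7.png

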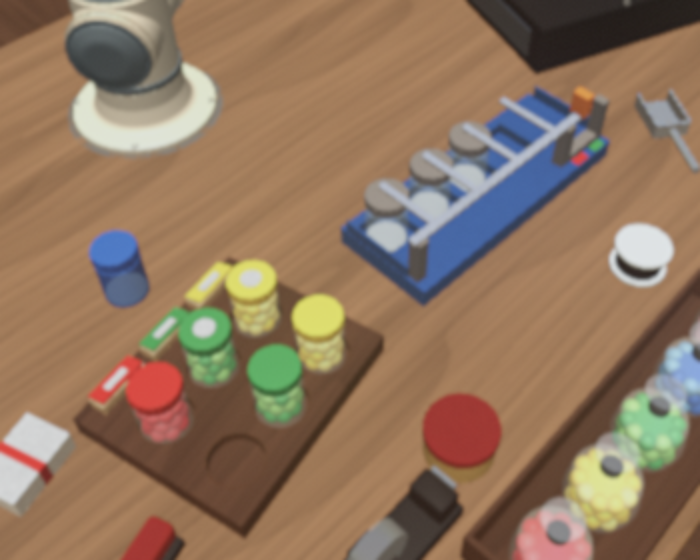

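Both pictures show all jars in place: in the top crop, dotted lids in front at (438,226) and (492,213), red at (546,201), the new ones behind, and the three empties under the lock arms at (190,215), (243,215) and (296,217). The tab is back at its locked position.

```bash
python3 -c "
from station import order; print(order.hand_in())"
```

```text
the job is handed in; nothing more can be done
None
```

I've handed the job in. The last pictures show the jars in their ticket columns with the old ones in front, the three empties in the carrier under the lock arms, and the lock pushed home against its stop; the hand-in returned no verdict.

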